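# Set up the draining corner and hang the rinsed baskets over it

### The job

Get the draining corner ready and hang up the rinsed baskets: put every amber bottle standing in the blue drip tray back upright into an empty cell of the white bottle rack, and push the tray square and flush into the corner of the grey kerbs under the hooks. Only once the tray is home, hang each wire basket by its handle on a double hook of its own, with both prongs under the bar, so that it hangs level and still over the tray. Leave everything else on the bench where it is.

Things in the scene. Friction and masses are not known exactly. Their poses are not given: they have to be found in the camera images.
- corner: Draining corner, fixed: two grey kerbs, 32 mm high, 18 mm thick, meet at a right angle; above the back kerb a steel rail on two posts carries three double hooks. Origin: inner corner of the kerbs, at bench height (0). +x points away from the robot into the back kerb (inner face x = 0, 382 mm long to -y), +y left into the side kerb (inner face y = 0, 210 mm long to -x).
- tray: Blue plastic drip tray, open topped, 190 mm (its x) by 320 mm (its y), 30 mm high, walls and floor 5 mm thick, 0.37 to 0.65 kg, slides on the bench. Origin: centre of its underside; its +x side goes against the back kerb, its +y side against the side kerb. Starts 60 to 105 mm short of the back kerb and 10 to 60 mm short of the side kerb, up to 0.1 rad askew.
- tray_back_left (a point): Outer corner of the tray, on the tray's +x +y corner, 15 mm up.
- tray_back_right (a point): Outer corner of the tray, on the tray's +x -y corner, 15 mm up.
- tray_front_left (a point): Outer corner of the tray, on the tray's -x +y corner, 15 mm up.
- hook1 (a point): Seat of double hook 1 (1 is next to the side kerb; pitch 104 mm): midway between its two prongs, level with their upper side, 204 mm above the bench, 62 mm in front of the back kerb; axes as the corner's. Prongs: level 8 mm rods, 25 mm to either side of here, from the rail (71 mm behind, 12 mm thick, same height) to 33 mm in front, where they turn up 20 mm. Nothing stands higher.
- hook2 (a point): Seat of double hook 2 (1 is next to the side kerb; pitch 104 mm): midway between its two prongs, level with their upper side, 204 mm above the bench, 62 mm in front of the back kerb; axes as the corner's. Prongs: level 8 mm rods, 25 mm to either side of here, from the rail (71 mm behind, 12 mm thick, same height) to 33 mm in front, where they turn up 20 mm. Nothing stands higher.
- hook3 (a point): Seat of double hook 3 (1 is next to the side kerb; pitch 104 mm): midway between its two prongs, level with their upper side, 204 mm above the bench, 62 mm in front of the back kerb; axes as the corner's. Prongs: level 8 mm rods, 25 mm to either side of here, from the rail (71 mm behind, 12 mm thick, same height) to 33 mm in front, where they turn up 20 mm. Nothing stands higher.
- basket_red: White wire rinsing basket with a red grip: 60 mm (its x) by 90 mm (its y), 60 mm high, 0.13 to 0.24 kg; origin: centre of its underside. Fixed handle, 8 mm thick: uprights at y = -43 and +43 mm, level flat top bar along y, its middle 140 mm up; a red sleeve 13 x 13 mm, 28 mm long, on its middle to grip by; bare bar either side of it for the prongs. May be absent (None).
- basket_yellow: White wire rinsing basket with a yellow grip: 60 mm (its x) by 90 mm (its y), 60 mm high, 0.13 to 0.24 kg; origin: centre of its underside. Fixed handle, 8 mm thick: uprights at y = -43 and +43 mm, level flat top bar along y, its middle 140 mm up; a yellow sleeve 13 x 13 mm, 28 mm long, on its middle to grip by; bare bar either side of it for the prongs. May be absent (None).
- basket_green: White wire rinsing basket with a green grip: 60 mm (its x) by 90 mm (its y), 60 mm high, 0.13 to 0.24 kg; origin: centre of its underside. Fixed handle, 8 mm thick: uprights at y = -43 and +43 mm, level flat top bar along y, its middle 140 mm up; a green sleeve 13 x 13 mm, 28 mm long, on its middle to grip by; bare bar either side of it for the prongs. May be absent (None).
- bottle1: Amber glass sample bottle with a paper band and white screw cap, 60 mm in diameter, 125 mm high, about 0.22 kg; body 80 mm high, cap 34 mm in diameter from 100 to 125 mm height. Origin: centre of its underside. It starts standing in the drip tray. May be absent (None).
- bottle2: Amber glass sample bottle with a paper band and white screw cap, 60 mm in diameter, 125 mm high, about 0.22 kg; body 80 mm high, cap 34 mm in diameter from 100 to 125 mm height. Origin: centre of its underside. It starts standing in the drip tray. May be absent (None).
- bottle3: Amber glass sample bottle with a paper band and white screw cap, 60 mm in diameter, 125 mm high, about 0.22 kg; body 80 mm high, cap 34 mm in diameter from 100 to 125 mm height. Origin: centre of its underside. It starts standing in the drip tray. May be absent (None).
- rack: White wire bottle rack, fixed, 232 mm (its x, away from the robot) by 156 mm (its y), 75 mm high, three by two open-topped cells of 72 mm clear width at 76 mm pitch, floor 6 mm above the bench; origin: centre of its underside. Cell centres lie at x = -76, 0 and +76 mm, y = -38 and +38 mm. The two cells at x = +76 hold bottles already, the other four are empty.
- stock1: Amber bottle with black cap in the rack's far left cell, same size as the others; leave it. Origin: centre of its underside.
- stock2: Amber bottle with black cap in the rack's far right cell; leave it. Origin: centre of its underside.
- wash_bottle: White wash bottle with red cap, 60 mm diameter, 170 mm high, standing behind the work; leave it. Origin: centre of its underside.
- jar: Small glass jar with black cap, 52 mm diameter, 75 mm high; leave it. Origin: centre of its underside.
- beaker: Glass beaker, 76 mm diameter, 90 mm high, to the left; leave it. Origin: centre of its underside.
- brush: Cleaning brush, 170 mm long, lying on the left beyond the side kerb; leave it. Origin: about the middle of its length.
- tape: Roll of green tape, 90 mm diameter, 24 mm high, lying on the left; leave it. Origin: centre of its underside.

How it is judged:
On the way, in this order (a step that is already met when the one before it is completed fails the run):
1. the tray is pushed flush into the corner, no basket hanging yet (x of each of tray_back_left, tray_back_right in the frame of corner above -0.004 m and y of each of tray_back_left, tray_front_left in the frame of corner above -0.004 m and height (world z) of tray below 0.006 m and height (world z) of each of basket_red, basket_yellow, basket_green below 0.05 m), for 0.2 s.
2. every basket hangs on a hook (((x of basket_red in the frame of hook1 between -0.042 and 0.06 m and y of basket_red in the frame of hook1 between -0.018 and 0.018 m) or (x of basket_red in the frame of hook2 between -0.042 and 0.06 m and y of basket_red in the frame of hook2 between -0.018 and 0.018 m) or (x of basket_red in the frame of hook3 between -0.042 and 0.06 m and y of basket_red in the frame of hook3 between -0.018 and 0.018 m)) and height (world z) of basket_red between 0.055 and 0.085 m and angle between each of basket_red, basket_yellow, basket_green's own z axis and vertical below 0.2 rad and contact force between each of basket_red, basket_yellow, basket_green and the fingers below 0.1 N and ((x of basket_yellow in the frame of hook1 between -0.042 and 0.06 m and y of basket_yellow in the frame of hook1 between -0.018 and 0.018 m) or (x of basket_yellow in the frame of hook2 between -0.042 and 0.06 m and y of basket_yellow in the frame of hook2 between -0.018 and 0.018 m) or (x of basket_yellow in the frame of hook3 between -0.042 and 0.06 m and y of basket_yellow in the frame of hook3 between -0.018 and 0.018 m)) and height (world z) of basket_yellow between 0.055 and 0.085 m and ((x of basket_green in the frame of hook1 between -0.042 and 0.06 m and y of basket_green in the frame of hook1 between -0.018 and 0.018 m) or (x of basket_green in the frame of hook2 between -0.042 and 0.06 m and y of basket_green in the frame of hook2 between -0.018 and 0.018 m) or (x of basket_green in the frame of hook3 between -0.042 and 0.06 m and y of basket_green in the frame of hook3 between -0.018 and 0.018 m)) and height (world z) of basket_green between 0.055 and 0.085 m), for 0.2 s.
At the end, for the whole second after the job is handed in: Tray flat, its back and left sides within 4 mm of the kerbs at both ends; each basket hangs released and level (0.2 rad), bar on both prongs of its own hook (within 18 mm of its middle sideways); each bottle from the tray stands upright on the floor of a rack cell; all at rest (all of step 2 and x of each of tray_back_left, tray_back_right in the frame of corner above -0.004 m and y of each of tray_back_left, tray_front_left in the frame of corner above -0.004 m and height (world z) of tray below 0.006 m and x of bottle1 in the frame of rack between -0.112 and 0.112 m and y of bottle1 in the frame of rack between -0.074 and 0.074 m and height (world z) of each of bottle1, bottle2, bottle3 below 0.015 m and angle between each of bottle1, bottle2, bottle3's own z axis and vertical below 0.15 rad and x of bottle2 in the frame of rack between -0.112 and 0.112 m and y of bottle2 in the frame of rack between -0.074 and 0.074 m and x of bottle3 in the frame of rack between -0.112 and 0.112 m and y of bottle3 in the frame of rack between -0.074 and 0.074 m and linear speed of each of basket_red, basket_yellow, basket_green, bottle1, bottle2, bottle3, tray below 0.03 m/s); the robot touches nothing.
It fails at once if an amber bottle is knocked over (angle between any of bottle1, bottle2, bottle3, stock1, stock2's own z axis and vertical above 0.8 rad).
It fails at once if something that should be left alone is moved more than 3 to 5 cm (distance of any of stock1, stock2 from where it was at the start of the episode above 0.03 m or distance of any of wash_bottle, jar, beaker, tape from where it was at the start of the episode above 0.04 m or distance of brush from where it was at the start of the episode above 0.05 m).
Of basket_red, basket_yellow, basket_green only 2 to 3 are there at a start; the rules pass over those that are not, and their reading is None.
Of bottle1, bottle2, bottle3 only 1 to 3 are there at a start; the rules pass over those that are not, and their reading is None.
At some moment in a run one of basket_red, basket_yellow, basket_green may be knocked a few centimetres aside while the robot is not near it.
It also fails if it takes over 210 s, if anything falls off the work surface, if the arm or the gripper's body presses on something with over 40 N, if the wrist force passes 120 N, or if a joint passes its speed limit or range.

### The arm

A 6-joint arm with a two-finger parallel gripper is mounted at the origin on the work surface. World frame = base frame: x ahead of the robot, y to its left, z up, the work surface at z = 0. Lengths are in m, angles in rad, forces in N, time in s.
With the tool pointing down it reaches from about 0.375 to 0.975 m from the base axis. Payload 3.8 kg.
Tool frame: the origin (TCP) lies between the finger pads; the fingertips stand ctrl.tips_ahead ahead of it and the grasp point (between the pads) is the TCP (ctrl.tips_ahead is the distance from the TCP to the fingertips, in m); z points along the fingers, y is the direction in which the jaws open and shut (so a half turn about z gives the same grasp; the last joint's range is limited). The gripper opens to 88 mm and grips with 3 to 60 N. Pads are 18 mm wide; open, the fingers measure 123 mm over their backs; the gripper's body (75 mm by 187 mm) begins 45 mm behind the grasp point.
Start: joints at [-1.229, 0.264, 1.604, -0, 1.274, -0.037], TCP at [0.25, -0.627, 0.258] pointing down, gripper open.
Joint ranges: [-2.63, 2.63], [-0.94, 2.18], [0.31, 2.57], [-1.31, 4.45], [0, 2.66], [-2.55, 2.55]. Speed limits (rad/s): [2.57, 2.57, 3.14, 3.14, 3.14, 3.14].

### API

Orientations are given as a unit quaternion [w, x, y, z].
In Python, from station import readout, snapshot, order, search_frame, regions_of, tip_of, ctrl gives the robot as it stands. The module is installed in compiled form; this text tells all that it offers.
- The arm moves only by the tool jog_arm, never from a script. Its argument "motion" is a list of rows, each a list of 3 entries, a list of its own where there are three numbers: the turn, a rotation vector about the tool's x, y, z in degrees, then the shift along the tool's x, y, z in m, then the finger opening in m, from 0 to 0.0881. In form: [[[rx, ry, rz], [dx, dy, dz], gripper], ...]. A call has 1 to 8 rows; each row is the pose to reach, as a shift and turn from the pose commanded when the call began, along the tool's axes at that moment; what a row does not reach only later rows make up. A row lasts 1/10 s, in which the tool goes at most 50 mm and 8.59 degrees, less where a joint would pass 70% of its speed; a pose out of reach is approached as far as the arm can. A call with a gripper value outside its range is refused whole. The fingers move at their own pace and stop on an object; "grip_force" is the grip in N (left out, the last holds). Time passes only in rows, so rows that repeat a pose let the fingers close. It gives the time, the measured TCP pose, the force and the opening at its end, in the units of the state.
- readout.state(): the state, without advancing time (a new reading comes with each control period).
- snapshot(name): name is "scene" or "top"; returns a dict with "frame" (384x512x3 uint8, red, green, blue), "z_map" (384x512 float32, m along the optical axis (not along the pixel's ray), 0 where there is no reading), "intrinsics" (3x3 intrinsics, pixels), "k1" (the pictures are not rectified: a ray, as slopes to the right and down, at radius r is drawn at 1 + k1 r^2 times it, then the intrinsics apply), "R" (3x3) and "t" (3): a world point X has camera coordinates R X + t. Camera axes: x right, y down, z forward; pixel columns grow to the right and rows downward; lengths in m; the calibration is good to about 2 mm. A picture is of the moment at which its call begins.
- order.hand_in(): hands the job in, once; it reports no verdict.
Trained networks look in the newest picture that a camera, given by its name, has taken for a name from the list of things; names that differ only in an ending like _2 or _b are one class to them, and where a whole thing is asked for, a point or a joint stands for the part that bears it (a point fixed in the world has none). Each returns a list of dicts, best first, with "conf" (0 to 1); they miss things now and then, are a little off and sometimes report something else, mostly with a low value. They report only what shows in the picture. A call takes as long as a camera call.
- search_frame(camera, label): "extent" ([left, top, width, height] in pixels, round what is visible of it).
- regions_of(camera, label): "pixels" (384x512 bool, what is visible of it) and "extent" ([left, top, width, height] in pixels, round what is visible of it).
- tip_of(camera, label): "position" ([column, row] in pixels: a listed point, or the origin of a listed thing).
The state is a dict: "time_s": time; "joint_pos": joint angles; "dq": joint speeds; "tau": joint torques, N m; "tcp_pos": TCP position; "tool_rot": TCP orientation; "force": force on the tool from outside, world axes, zero at the start; "wrist_torque": the same for the moment, N m; "width": opening from 0.0 (shut) to 1.0 (fully open).
Only numpy, scipy, OpenCV 4.12 (cv2) and the standard library are available. Lean on these libraries where they do the work, as an engineer would, in place of code of your own. Each camera call takes 0.05 s, during which the arm holds its last target.

## Working session

There is one attempt and no reset: what is moved stays moved. The work goes in short steps, Python scripts to look and compute and a tool call to move; the robot and the scene stay as the last step left them, time stands still between calls to the robot, and variables do not carry over. Pictures are saved under pics/ and viewed, and the job is handed in when it is done.

Besides the shell and the picture viewer there is one more tool, called after ">>>" by a JSON object that holds its "name" and its "arguments". jog_arm: Moves the arm, as the interface text tells. Its arguments: {"type":"object","properties":{"motion":{"type":"array","items":{"type":"array"}},"grip_force":{"type":"number"}},"required":["motion"]}

```bash
mkdir -p pics; ls; python3 - <<'E'
from station import readout, snapshot, ctrl
import cv2
print(readout.state()); print(ctrl.tips_ahead)
for n in ["scene","top"]:
    s=snapshot(n); print(n,s["intrinsics"].tolist(),s["k1"],s["R"].tolist(),s["t"].tolist())
    cv2.imwrite(f"pics/{n}0.png",cv2.resize(s["frame"][:,:,::-1],(768,576)))
E
```

```text
pics
{'time_s': 0.0, 'joint_pos': array([-1.22889750e+00,  2.64717096e-01,  1.60536376e+00,  1.09482027e-06,
        1.27368141e+00, -3.68920496e-02]), 'dq': array([ 2.48580694e-04, -1.11066308e-04, -7.51067287e-04,  1.65992265e-03,
        1.09960174e-03,  3.61550273e-05]), 'tau': array([ 2.20860464e-03, -5.02105951e+01, -3.56873202e+01,  7.29709701e-02,
        2.96512723e-02, -1.83616025e-04]), 'tcp_pos': array([ 0.24939498, -0.62652623,  0.25641777]), 'tool_rot': array([-1.07229667e-03,  9.82117685e-01,  1.88264909e-01, -1.64279131e-04]), 'force': array([ 0.33846979,  0.49914664, -0.01812724]), 'wrist_torque': array([ 0.01518986, -0.02599944, -0.03527024]), 'width': 0.9964920764825893}
0.019
scene [[351.56593381310995, 0.0, 252.51541674551157], [0.0, 351.56593381310995, 182.15986668068876], [0.0, 0.0, 1.0]] -0.024819213666475992 [[-0.7040159801059074, 0.7100735436492424, 0.012532452470518247], [0.5361756773879999, 0.5430078762546615, -0.6462647207630337], [-0.465700700807974, -0.44826109460314467, -0.7630103854680826]] [0.3456617097807995, -0.22554518621396064, 1.4503523182110896]
top [[380.0015336599095, 0.0, 251.662747844], [0.0, 380.0015336599095, 188.83547769446292], [0.0, 0.0, 1.0]] -0.010575347853418439 [[0.007811680247757166, -0.9999178694013645, -0.010160320051195361], [-0.9909699449534665, -0.006380869690726189, -0.13393226907998446], [0.13385643746428558, 0.0111148078627521, -0.9909384013123842]] [0.07613823517346358, 0.5417983888000243, 1.234783368973468]
```

View pics/scene0.png

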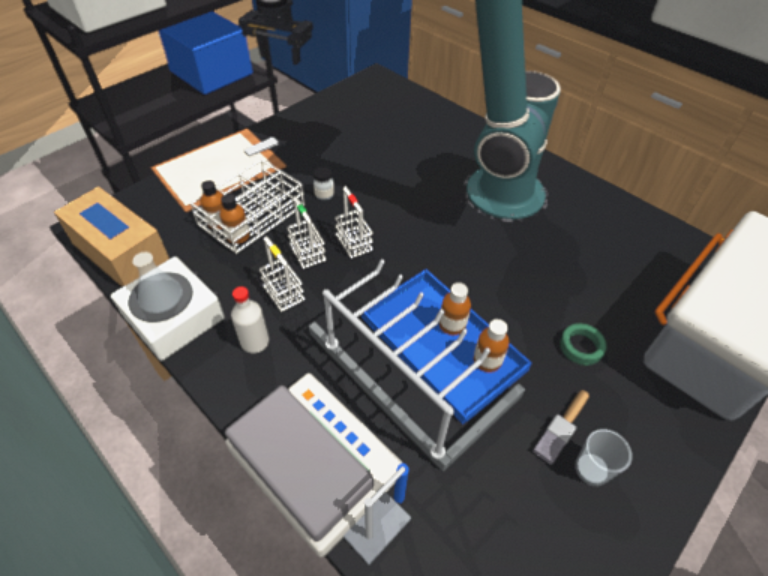

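View pics/top0.png

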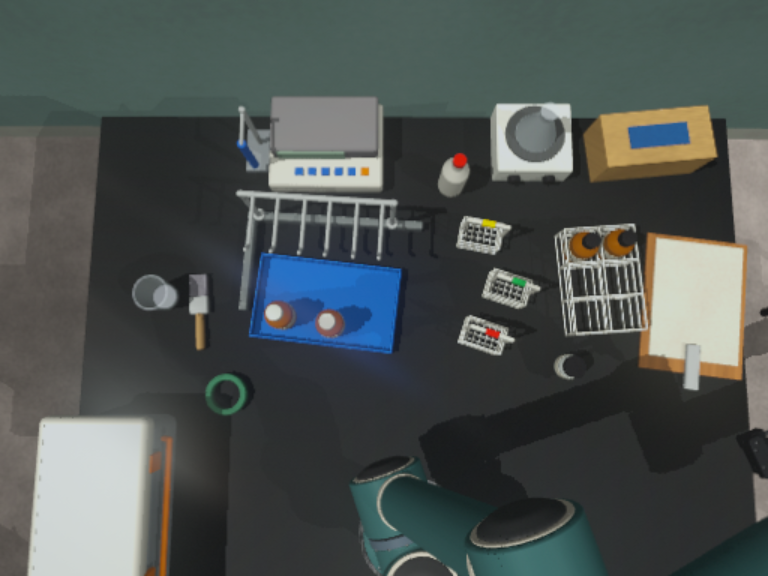

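The scene shows two amber bottles in the tray (512-scale about (304,207) and (328,230)), three baskets right of it, and the rack far right holding the two stock bottles. I'll measure poses next.

```bash
cat > h.py <<'E'
import numpy as np, cv2
from station import readout, snapshot, order, search_frame, regions_of, tip_of, ctrl
from scipy.spatial.transform import Rotation as Ro
def dist(s): 
    return np.array([s["k1"],0,0,0,0],float)
def cloud(s):
    K=s["intrinsics"]; v,u=np.mgrid[0:384,0:512]
    p=np.stack([u.ravel(),v.ravel()],1).astype(np.float64)[:,None]
    n=cv2.undistortPoints(p,K,dist(s))[:,0].reshape(384,512,2)
    z=s["z_map"].astype(float)
    c=np.dstack([n[...,0]*z,n[...,1]*z,z])
    X=(c-s["t"])@s["R"]
    X[z<=0]=np.nan
    return X
def ray(s,uv):
    n=cv2.undistortPoints(np.array([[uv]],float),s["intrinsics"],dist(s))[0,0]
    d=s["R"].T@np.array([n[0],n[1],1]); o=-s["R"].T@s["t"]
    return o,d
def at_z(s,uv,z):
    o,d=ray(s,uv); return o+d*(z-o[2])/d[2]
def proj(s,X):
    X=np.atleast_2d(X).astype(float)
    r=cv2.Rodrigues(s["R"])[0]
    return cv2.projectPoints(X,r,s["t"],s["intrinsics"],dist(s))[0][:,0]
def save(s,name,box=None,sc=None,marks=None):
    im=s["frame"][:,:,::-1].copy()
    x0,y0,x1,y1=box or (0,0,512,384)
    k=sc or min(800/(x1-x0),600/(y1-y0))
    im=cv2.resize(im[y0:y1,x0:x1],None,fx=k,fy=k,interpolation=cv2.INTER_CUBIC)
    for m in (marks if marks is not None else []):
        cv2.drawMarker(im,(int((m[0]+.5-x0)*k),int((m[1]+.5-y0)*k)),(255,0,255),cv2.MARKER_CROSS,12,1)
    cv2.imwrite("pics/"+name,im)
E
python3 - <<'E'
from h import *
np.set_printoptions(precision=4,suppress=True)
for n in ["top","scene"]:
    s=snapshot(n); X=cloud(s); np.savez(f"{n}.npz",**s)
    for l in ["tray","tray_back_left","tray_back_right","tray_front_left","corner","hook1","hook2","hook3","basket_red","basket_yellow","basket_green","bottle1","rack","stock1","wash_bottle","jar","beaker","tape","brush"]:
        r=tip_of(n,l)
        zz={"tray_back_left":.015,"tray_back_right":.015,"tray_front_left":.015,"hook1":.204,"hook2":.204,"hook3":.204}.get(l,0 if l!="bottle1" else .005)
        print(n,l,[(round(d["conf"],2),np.round(d["position"],1).tolist(),np.round(at_z(s,d["position"],zz)[:2],4).tolist()) for d in r[:4]])
E
```

```text
top tray [(0.81, [216.0, 199.4], [0.5088, 0.2026])]
top tray_back_left [(0.68, [175.1, 168.7], [0.6123, 0.344])]
top tray_back_right [(0.72, [265.1, 179.2], [0.5777, 0.0346])]
top tray_front_left [(0.66, [165.5, 225.0], [0.4193, 0.3697])]
top corner [(0.85, [169.1, 148.5], [0.687, 0.3709]), (0.21, [336.0, 195.5], [0.525, -0.2091])]
top hook1 [(0.9, [247.1, 157.1], [0.6126, 0.0923]), (0.7, [171.7, 153.8], [0.6213, 0.3146]), (0.61, [212.4, 157.7], [0.6102, 0.1942])]
top hook2 [(0.9, [247.1, 157.1], [0.6126, 0.0923]), (0.7, [171.7, 153.8], [0.6213, 0.3146]), (0.61, [212.4, 157.7], [0.6102, 0.1942])]
top hook3 [(0.9, [247.1, 157.1], [0.6126, 0.0923]), (0.7, [171.7, 153.8], [0.6213, 0.3146]), (0.61, [212.4, 157.7], [0.6102, 0.1942])]
top basket_red [(0.9, [320.3, 224.0], [0.4272, -0.1537])]
top basket_yellow [(0.95, [319.1, 161.1], [0.6449, -0.1531])]
top basket_green [(0.73, [335.4, 198.0], [0.5164, -0.2068])]
top bottle1 [(0.62, [222.5, 218.2], [0.4442, 0.1787]), (0.54, [186.0, 211.5], [0.4661, 0.3037]), (0.18, [113.5, 195.4], [0.5197, 0.5555])]
top rack [(0.8, [392.8, 187.5], [0.554, -
[... 1660 characters left out ...]
9, 0.1221])]
scene rack [(0.8, [167.5, 142.7], [0.5494, -0.4128]), (0.19, [290.1, 228.6], [0.5088, 0.1878]), (0.19, [248.5, 189.9], [0.4911, -0.0197])]
scene stock1 [(0.74, [142.5, 148.5], [0.6377, -0.4542]), (0.73, [159.0, 157.4], [0.6204, -0.3697]), (0.3, [218.4, 130.5], [0.3591, -0.3263])]
scene wash_bottle [(0.76, [169.4, 228.1], [0.7824, -0.0861])]
scene jar [(0.68, [217.8, 131.5], [0.3648, -0.3234])]
scene beaker [(0.78, [394.1, 310.9], [0.5083, 0.5658]), (0.48, [234.5, 164.4], [0.4421, -0.1429])]
scene tape [(0.95, [389.6, 230.4], [0.286, 0.4195]), (0.61, [293.3, 305.1], [0.6918, 0.3577]), (0.22, [188.8, 196.0], [0.6564, -0.145])]
scene brush [(0.73, [376.2, 280.2], [0.4653, 0.4814])]
```

```bash
python3 - <<'E'
from h import *
np.set_printoptions(precision=4,suppress=True)
D={}
for n in ["top","scene"]:
    s=dict(np.load(f"{n}.npz")); X=cloud(s); D[n]=(s,X)
    h=cv2.cvtColor(s["frame"],cv2.COLOR_RGB2HSV)
    x,y,z=X[...,0],X[...,1],X[...,2]
    bench=(x>.2)&(x<.8)&(abs(y)<.5)&(abs(z)<.02); print(n,"bench z",np.nanmedian(z[bench]))
    # rail
    m=(z>.19)&(z<.225)&(x>.64)&(x<.72)&(y>0)&(y<.42)
    P=X[m]; 
    if len(P)>20:
        P=P[abs(P[:,0]-np.median(P[:,0]))<.03]
        f=np.polyfit(P[:,1],P[:,0],1); print("rail x=",f, len(P),"z",np.median(P[:,2]),"y",P[:,1].min(),P[:,1].max())
    # back kerb top
    m=(z>.025)&(z<.04)&(x>.64)&(x<.74)&(y>-.05)&(y<.42); P=X[m]; 
    if len(P): print("kerb back",len(P),P.min(0),P.max(0),np.polyfit(P[:,1],P[:,0],1))
    m=(z>.025)&(z<.04)&(x>.46)&(x<.66)&(y>.345)&(y<.42); P=X[m]
    if len(P): print("kerb side",len(P),P.min(0),P.max(0),np.polyfit(P[:,0],P[:,1],1))
    # prongs
    m=(z>.185)&(z<.215)&(x>.56)&(x<.65)&(y>0)&(y<.42); P=X[m]
    print("prong ys",np.histogram(P[:,1],bins=np.arange(.04,.38,.008)))
    # sleeves
    for c,lo,hi in [("red",(0,150,90),(6,255,255)),("yellow",(22,150,90),(35,255,255)),("green",(50,120,60),(80,255,255))]:
        m=(cv2.inRange(h,lo,hi)>0)&(z>.12)&(z<.17)&(y<.0)&(y>-.3)
        P=X[m]; print(c,len(P),np.median(P,0) if len(P) else '', P[:,:2].min(0) if len(P) else '',P[:,:2].max(0) if len(P) else '')
    # caps
    m=(z>.118)&(z<.137)&(x>.38)&(x<.55)&(y>.05)&(y<.37)&(h[...,1]<60)
    k,l,st,ce=cv2.connectedComponentsWithStats(m.astype(np.uint8))
    for i in range(1,k):
        if st[i,4]>15: P=X[l==i]; print("cap",st[i,4],P.mean(0),(P.min(0)+P.max(0))/2,P.max(0)-P.min(0))
    m=(z>.115)&(z<.14)&(x>.58)&(x<.7)&(y>-.5)&(y<-.33)&(h[...,2]<70)
    k,l,st,ce=cv2.connectedComponentsWithStats(m.astype(np.uint8))
    for i in range(1,k):
        if st[i,4]>15: P=X[l==i]; print("stockcap",st[i,4],P.mean(0),(P.min(0)+P.max(0))/2)
    # rack rim
    m=(z>.066)&(z<.082)&(x>.4)&(x<.7)&(y>-.52)&(y<-.3)
    P=X[m][:,:2].astype(np.float32); print("rack",cv2.minAreaRect(P),P.min(0),P.max(0))
    # tray
    m=(z<.045)&(z>.003)&(cv2.inRange(h,(100,150,60),(125,255,255))>0)&(y>-.02)&(y<.42)&(x>.38)&(x<.65)
    P=X[m][:,:2].astype(np.float32); print("tray",cv2.minAreaRect(P), P.min(0),P.max(0))
E
```

```text
top bench z 0.000604615052332522
rail x= [0.0454 0.6751] 593 z 0.2049822711040416 y 0.04283782168745035 0.36096393521200903
kerb back 559 [ 0.6414 -0.0189  0.0252] [0.7118 0.3811 0.0398] [0.0305 0.6812]
kerb side 316 [0.462  0.3453 0.0251] [0.6564 0.3908 0.0391] [-0.0153  0.3811]
prong ys (array([ 0,  0,  0,  8, 55,  3,  0,  0,  0,  4, 54,  5,  0,  0,  0,  0, 12,
       49,  0,  0,  0,  0,  1, 53,  5,  0,  0,  0,  0, 11, 50,  0,  0,  0,
        0,  0, 47,  7,  0,  0,  0,  0]), array([0.04 , 0.048, 0.056, 0.064, 0.072, 0.08 , 0.088, 0.096, 0.104,
       0.112, 0.12 , 0.128, 0.136, 0.144, 0.152, 0.16 , 0.168, 0.176,
       0.184, 0.192, 0.2  , 0.208, 0.216, 0.224, 0.232, 0.24 , 0.248,
       0.256, 0.264, 0.272, 0.28 , 0.288, 0.296, 0.304, 0.312, 0.32 ,
       0.328, 0.336, 0.344, 0.352, 0.36 , 0.368, 0.376]))
red 79 [ 0.7687 -0.0997  0.1587] [ 0.421  -0.1641] [ 0.7962 -0.0759]
yellow 43 [ 0.6547 -0.1474  0.1459] [ 0.6474 -0.1632] [ 0.6621 -0.1346]
green 37 [ 0.5312 -0.2066  0.1451] [ 0.525  -0.2185] [ 0.5399 -0.1945]
cap 97 [0.4688 0.2931 0.1301] [0.468  0.2941 0.1282] [0.0307 0.0323 
[... 1408 characters left out ...]
557 -0.1488  0.1446] [ 0.6464 -0.1584] [ 0.6621 -0.1371]
green 18 [ 0.5333 -0.2051  0.1455] [ 0.5267 -0.2171] [ 0.5416 -0.1962]
cap 97 [0.4529 0.1852 0.1276] [0.4497 0.1841 0.1253] [0.0347 0.0319 0.0142]
cap 113 [0.4708 0.2952 0.1276] [0.469  0.2945 0.1256] [0.0354 0.0325 0.0142]
stockcap 51 [ 0.6315 -0.437   0.1266] [ 0.6311 -0.4395  0.1245]
stockcap 68 [ 0.6261 -0.363   0.1266] [ 0.624  -0.3647  0.1241]
rack ((0.5510436296463013, -0.4120243787765503), (0.23554228246212006, 0.16216608881950378), 4.8892059326171875) [ 0.4298 -0.5001] [ 0.6719 -0.3248]
tray ((0.4996958374977112, 0.19819435477256775), (0.3204970359802246, 0.19281211495399475), 83.99421691894531) [0.3889 0.03  ] [0.6107 0.3657]
```

```bash
python3 - <<'E'
from h import *
s=dict(np.load("top.npz")); save(s,"t_b.png",(290,130,440,250)); save(s,"t_t.png",(150,110,300,240))
s=dict(np.load("scene.npz")); save(s,"s_b.png",(120,100,270,220))
E
```

```text
(no output)
```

View pics/t_b.png

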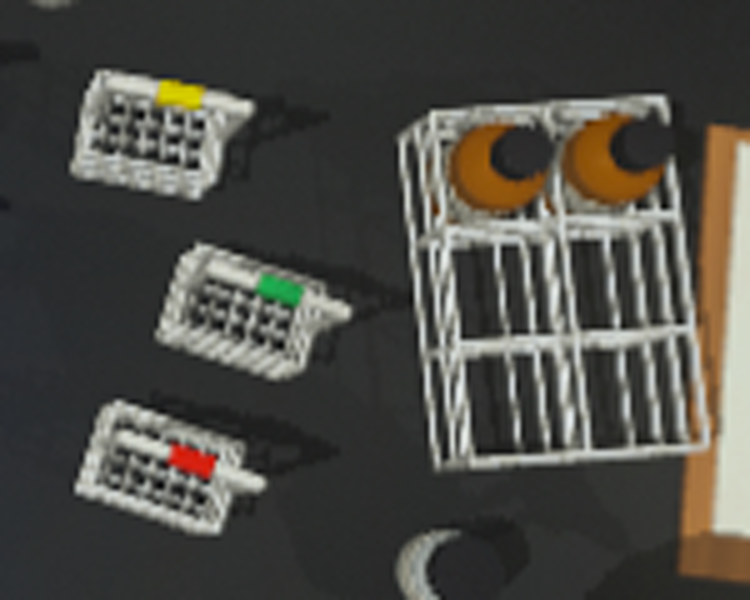

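View pics/t_t.png

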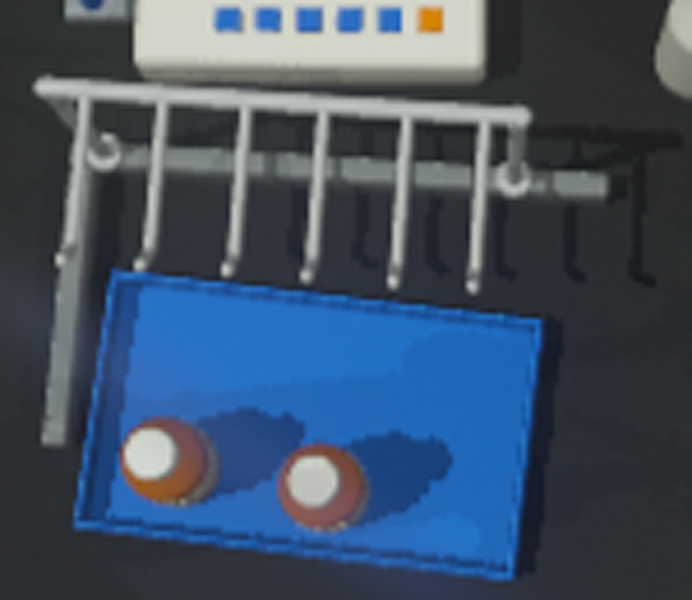

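View pics/s_b.png

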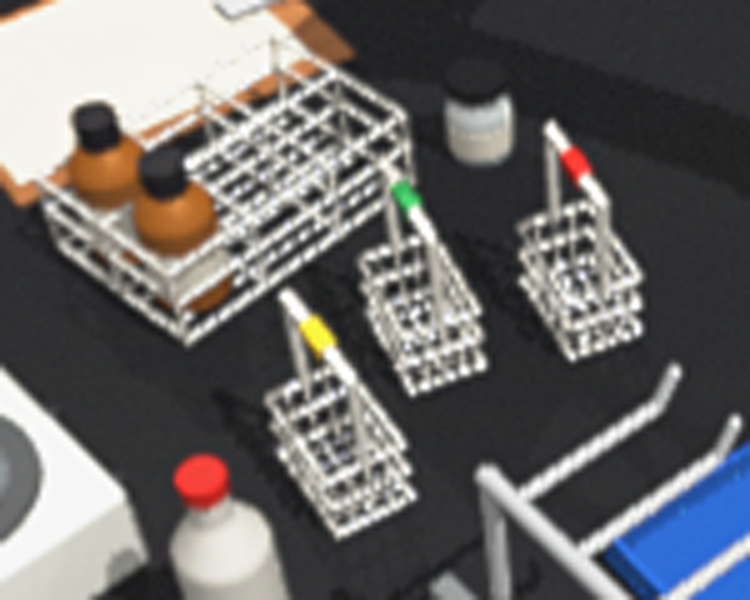

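Two bottles, three baskets and a clear view of the corner. I'll refine the corner frame, basket yaws and rack.

```bash
cat >> h.py <<'E'
SL={"red":((0,130,70),(7,255,255)),"yellow":((22,130,70),(35,255,255)),"green":((45,100,50),(85,255,255))}
def baskets(ss,v=True):
    """bar centre + yaw of bar from both cams: points z .13-.155 near the sleeve"""
    out={}
    for c,(lo,hi) in SL.items():
        r=[]
        for s in ss:
            X=cloud(s); h=cv2.cvtColor(s["frame"],cv2.COLOR_RGB2HSV)
            x,y,z=X[...,0],X[...,1],X[...,2]
            m=(cv2.inRange(h,lo,hi)>0)&(z>.1)&(z<.3)&(x>.3)&(x<.72)&(y<.42)&(y>-.33)
            k,l,st,ce=cv2.connectedComponentsWithStats(m.astype(np.uint8))
            if k<2: continue
            i=1+np.argmax(st[1:,4]); 
            if st[i,4]<6: continue
            P=X[l==i]; c0=np.median(P,0); mid=(P.max(0)+P.min(0))/2
            top=c0[2]
            b=(abs(z-top+.003)<.012)&(np.hypot(x-c0[0],y-c0[1])<.05)
            B=X[b][:,:2]; u=np.linalg.svd(B-B.mean(0),full_matrices=False)[2][0]
            u=u*np.sign(u[1]); t=(B-c0[:2])@u
            bc=B.mean(0)
            r.append((len(P),mid[0],mid[1],top,np.arctan2(-u[0],u[1]),t.min(),t.max(),bc[0],bc[1]))
        out[c]=r
        if v:
            for q in r: print(c,np.round(q,4))
    return out
E
python3 - <<'E'
from h import *
np.set_printoptions(precision=4,suppress=True)
ss=[dict(np.load("top.npz")),dict(np.load("scene.npz"))]
baskets(ss)
for s in ss:
    X=cloud(s);h=cv2.cvtColor(s["frame"],cv2.COLOR_RGB2HSV); x,y,z=X[...,0],X[...,1],X[...,2]
    g=h[...,1]<80
    th=-.045; 
    ux=np.array([np.cos(th),np.sin(th)]);uy=np.array([-np.sin(th),np.cos(th)])
    a=X[...,:2]@ux; b=X[...,:2]@uy
    m=g&(z>.027)&(z<.037)&(b>.32)&(b<.39)&(a>.42)&(a<.64)
    B=b[m]; A=a[m]; print("side",len(B),np.percentile(B,[2,10,50,90,98]),np.polyfit(A,B,1)[0],A.min())
    m=g&(z>.027)&(z<.037)&(a>.62)&(a<.72)&(b>-.05)&(b<.3); print("back",m.sum(),np.percentile(a[m],[2,10,50,90,98]),np.polyfit(b[m],a[m],1)[0],b[m].min())
    m=(z>.19)&(z<.225)&(a>.63)&(a<.7)&(b>.02)&(b<.35); print("rail",np.median(a[m]), b[m].min(),b[m].max())
    for k in range(6):
        yc=[.328,.278,.226,.175,.123,.073][k]
        m=(z>.185)&(z<.215)&(x>.57)&(x<.65)&(abs(y-yc)<.02); print("prong b",np.median(b[m]))
    m=(z>.185)&(z<.23)&(a>.54)&(a<.63)&(b>.02)&(b<.35); print("tip a",a[m].min())
E
```

```text
red [40.      0.4301 -0.1515  0.1461 -0.3202 -0.0462  0.0458  0.4295 -0.1506]
red [23.      0.429  -0.1513  0.1454 -0.3206 -0.041   0.0485  0.4315 -0.1459]
yellow [43.      0.6548 -0.1489  0.1459 -0.1871 -0.0474  0.0454  0.6547 -0.148 ]
yellow [30.      0.6543 -0.1484  0.1446 -0.1864 -0.0467  0.0462  0.6559 -0.1444]
green [41.      0.5325 -0.2082  0.145  -0.3138 -0.0427  0.0487  0.5336 -0.2066]
green [19.      0.5341 -0.2091  0.1454 -0.3145 -0.0469  0.0448  0.5355 -0.2027]Traceback (most recent call last):
  File "<stdin>", line 12, in <module>
    return _quantile_unchecked(
        a, q, axis, out, overwrite_input, method, keepdims, weights)
    return _ureduce(a,
                    func=_quantile_ureduce_func,
    ...<5 lines>...
                    overwrite_input=overwrite_input,
                    method=method)
    r = func(a, **kwargs)
    result = _quantile(arr,
                       quantiles=q,
    ...<2 lines>...
                       out=out,
                       weights=wgt)
    slices_having_nans = np.isnan(arr[-1, ...])
                                  ~~~^^^^^^^^^
IndexError: index -1 is out of bounds for axis 0 with size 0
```

```bash
python3 - <<'E'
from h import *
np.set_printoptions(precision=4,suppress=True)
ss=[dict(np.load("top.npz")),dict(np.load("scene.npz"))]
for s in ss:
    X=cloud(s);h=cv2.cvtColor(s["frame"],cv2.COLOR_RGB2HSV); x,y,z=X[...,0],X[...,1],X[...,2]
    g=h[...,1]<110
    th=-.045; 
    ux=np.array([np.cos(th),np.sin(th)]);uy=np.array([-np.sin(th),np.cos(th)])
    a=X[...,:2]@ux; b=X[...,:2]@uy
    m=g&(z>.024)&(z<.04)&(b>.34)&(b<.43)&(a>.42)&(a<.63)
    B=b[m]; A=a[m]; print("side",len(B),np.percentile(B,[2,10,50,90,98]),np.polyfit(A,B,1)[0],A.min())
    m=g&(z>.024)&(z<.04)&(a>.62)&(a<.72)&(b>-.05)&(b<.3); print("back",m.sum(),np.percentile(a[m],[2,10,50,90,98]),np.polyfit(b[m],a[m],1)[0],b[m].min())
    m=(z>.19)&(z<.225)&(a>.63)&(a<.7)&(b>.02)&(b<.42); print("rail",np.median(a[m]), b[m].min(),b[m].max())
    pb=[]
    for k in range(6):
        yc=[.328,.278,.226,.175,.123,.073][k]
        m=(z>.185)&(z<.215)&(x>.57)&(x<.65)&(abs(y-yc)<.02); pb.append(np.median(b[m]))
    print("prong b",np.array(pb),np.mean(pb))
    m=(z>.185)&(z<.23)&(a>.5)&(a<.63)&(b>.02)&(b<.37); print("tip a",a[m].min(),z[m].max())
E
```

```text
side 249 [0.394  0.3952 0.4019 0.4105 0.4119] -0.02503849719156476 0.46484488655452993
back 399 [0.6696 0.6716 0.6788 0.6869 0.6895] 0.015065772744634593 0.011496604583987921
rail 0.6768720839466283 0.07338983097833554 0.3920488598790214
prong b [0.3597 0.3098 0.2561 0.206  0.1522 0.1023] 0.2310206853298823
tip a 0.5606081270315956 0.22599762635110837
side 378 [0.3443 0.3947 0.4026 0.4099 0.4114] 0.05537951964849414 0.44655610436448445
back 535 [0.6694 0.6724 0.6807 0.6875 0.6889] 0.010836775993058496 0.009827292039960578
rail 0.6788809652186312 0.07332418600607574 0.39085449350267376
prong b [0.3613 0.3113 0.2577 0.2076 0.1535 0.104 ] 0.23257153165188085
tip a 0.5598349354369822 0.22554351497087421
```

```bash
cat >> h.py <<'E'
def corner(a,b):
    th=-.045; a+=.669; b+=.3937
    return np.array([a*np.cos(th)-b*np.sin(th), a*np.sin(th)+b*np.cos(th)])
def tool(yaw,tilt=0):
    # tool x at world yaw, z down
    return Ro.from_euler('z',yaw)*Ro.from_euler('x',np.pi)
def plan(wps):
    st=readout.state(); q=st["tool_rot"]; R0=Ro.from_quat([q[1],q[2],q[3],q[0]]); p0=st["tcp_pos"]
    x=R0.as_matrix()[:,0]
    print("t",round(st["time_s"],2),"tcp",np.round(p0,4),"yaw",round(np.arctan2(x[1],x[0]),4),"F",np.round(st["force"],1),"w",round(st["width"]*.0881,4),"q",np.round(st["joint_pos"],2))
    for w in wps:
        R1=tool(w[3]); 
        d=R0.inv().apply(np.array(w[:3])-p0); r=(R0.inv()*R1).as_rotvec(degrees=True)
        print(np.round(r,1).tolist(),np.round(d,4).tolist(),"len",round(np.linalg.norm(d),3))
E
python3 -c "
from h import *
plan([(.43,-.2,.29,0),(.4515,.184,.25,0),(.4515,.184,.122,0)])"
```

```text
t 2.1 tcp [ 0.2496 -0.6271  0.2577] yaw 0.3788 F [ 0.2  0.8 -0.6] w 0.088 q [-1.23  0.26  1.6   0.    1.27 -0.04]
[-0.0, -0.0, 21.7] [0.3255, -0.3302, -0.0323] len 0.465
[-0.0, -0.0, 21.7] [0.4875, -0.679, 0.0077] len 0.836
[-0.0, -0.0, 21.7] [0.4875, -0.679, 0.1357] len 0.847
```

>>> {"name": "jog_arm", "arguments": {"motion": [[[0, 0, 21.7], [0.3255, -0.3302, -0.032], 0.06], [[0, 0, 21.7], [0.3255, -0.3302, -0.032], 0.06], [[0, 0, 21.7], [0.3255, -0.3302, -0.032], 0.06], [[0, 0, 21.7], [0.3255, -0.3302, -0.032], 0.06], [[0, 0, 21.7], [0.3255, -0.3302, -0.032], 0.06], [[0, 0, 21.7], [0.3255, -0.3302, -0.032], 0.06], [[0, 0, 21.7], [0.3255, -0.3302, -0.032], 0.06], [[0, 0, 21.7], [0.3255, -0.3302, -0.032], 0.06]], "grip_force": 25}}

```text
time_s: 2.9
tcp_pos: [0.4052, -0.2577, 0.2857]
tool_rot: [0.0, 1.0, -0.0, 0.0]
force: [1.1, -0.9, -0.3]
width: 0.679
```

```bash
python3 -c "
from h import *
plan([(.4515,.184,.25,0),(.4515,.184,.122,0)])"
```

```text
t 2.9 tcp [ 0.4052 -0.2577  0.2857] yaw -0.0004 F [ 1.1 -0.9 -0.3] w 0.0598 q [-0.62 -0.13  1.97  0.    1.3   0.95]
[0.0, -0.1, -0.0] [0.0461, -0.4417, 0.0356] len 0.446
[0.0, -0.1, -0.0] [0.046, -0.4418, 0.1636] len 0.473
```

>>> {"name": "jog_arm", "arguments": {"motion": [[[0, 0, 0], [0.046, -0.4417, 0.03], 0.06], [[0, 0, 0], [0.046, -0.4417, 0.03], 0.06], [[0, 0, 0], [0.046, -0.4417, 0.03], 0.06], [[0, 0, 0], [0.046, -0.4417, 0.03], 0.06], [[0, 0, 0], [0.046, -0.4417, 0.03], 0.06], [[0, 0, 0], [0.046, -0.4417, 0.03], 0.06], [[0, 0, 0], [0.046, -0.4417, 0.03], 0.06], [[0, 0, 0], [0.046, -0.4417, 0.03], 0.06]]}}

```text
time_s: 3.7
tcp_pos: [0.446, 0.1396, 0.2587]
tool_rot: [-0.0, 1.0, 0.0, 0.001]
force: [1.5, 0.1, 0.7]
width: 0.674
```

>>> {"name": "jog_arm", "arguments": {"motion": [[[0, 0, 0], [0.005, -0.05, 0.005], 0.06], [[0, 0, 0], [0.005, -0.05, 0.005], 0.06]]}}

```text
time_s: 3.9
tcp_pos: [0.4507, 0.1924, 0.2529]
tool_rot: [-0.001, 1.0, 0.003, -0.0]
force: [0.2, -0.6, -0.6]
width: 0.685
```

```bash
python3 -c "
from h import *
plan([(.4515,.184,.17,0),(.4515,.184,.122,0)])"
```

```text
t 3.9 tcp [0.4507 0.1924 0.2529] yaw 0.0065 F [ 0.2 -0.6 -0.6] w 0.0603 q [ 0.35 -0.09  1.99  0.    1.24  1.92]
[-0.1, 0.0, 0.4] [0.0008, 0.0086, 0.0829] len 0.083
[-0.1, 0.0, 0.4] [0.0008, 0.0087, 0.1309] len 0.131
```

>>> {"name": "jog_arm", "arguments": {"motion": [[[0, 0, 0], [0.001, 0.008, 0.045], 0.06], [[0, 0, 0], [0.001, 0.008, 0.08], 0.06], [[0, 0, 0], [0.001, 0.008, 0.08], 0.06], [[0, 0, 0], [0.001, 0.008, 0.08], 0.06]]}}

```text
time_s: 4.3
tcp_pos: [0.4519, 0.1786, 0.1734]
tool_rot: [0.0, 1.0, -0.0, -0.001]
force: [0.5, 1.2, 0.9]
width: 0.682
```

```bash
python3 -c "
from h import *
plan([(.4515,.184,.17,0),(.4515,.184,.121,0)])
s=snapshot('top'); save(s,'g1.png',(150,110,300,250))"
```

```text
t 4.3 tcp [0.4519 0.1786 0.1734] yaw -0.0007 F [0.5 1.2 0.9] w 0.06 q [ 0.33 -0.02  2.09 -0.    1.08  1.9 ]
[0.0, 0.1, -0.0] [-0.0004, -0.0054, 0.0034] len 0.006
[0.0, 0.1, -0.0] [-0.0003, -0.0054, 0.0524] len 0.053
```

View pics/g1.png

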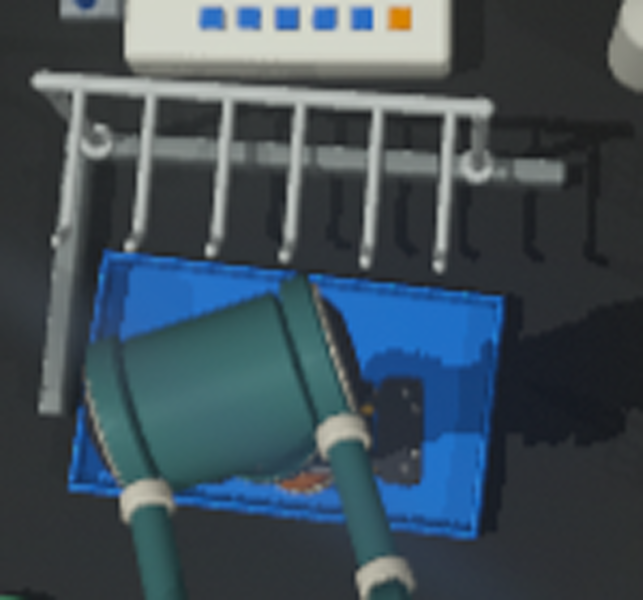

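>>> {"name": "jog_arm", "arguments": {"motion": [[[0, 0, 0], [0, -0.0054, 0.005], 0.06], [[0, 0, 0], [0, -0.0054, 0.03], 0.06], [[0, 0, 0], [0, -0.0054, 0.052], 0.06], [[0, 0, 0], [0, -0.0054, 0.052], 0.06]]}}

```text
time_s: 4.75
tcp_pos: [0.451, 0.1845, 0.12]
tool_rot: [0.0, 1.0, -0.0, -0.001]
force: [-0.3, 0.0, -0.7]
width: 0.681
```

>>> {"name": "jog_arm", "arguments": {"motion": [[[0, 0, 0], [0, 0, 0], 0.02], [[0, 0, 0], [0, 0, 0], 0.02], [[0, 0, 0], [0, 0, 0], 0.02], [[0, 0, 0], [0, 0, 0], 0.02], [[0, 0, 0], [0, 0, 0], 0.02]]}}

```text
time_s: 5.25
tcp_pos: [0.4532, 0.185, 0.1227]
tool_rot: [-0.0, 1.0, 0.0, 0.001]
force: [0.7, -1.7, 6.0]
width: 0.376
```

```bash
python3 -c "
from h import *
plan([(.4515,.184,.3,0),(.43,-.1,.3,0)])"
```

```text
t 5.25 tcp [0.4532 0.185  0.1227] yaw 0.0002 F [ 0.7 -1.7  6. ] w 0.0331 q [ 0.34  0.04  2.13 -0.    0.97  1.91]
[-0.0, -0.1, 0.0] [-0.0013, 0.0009, -0.1773] len 0.177
[-0.0, -0.1, 0.0] [-0.0228, 0.2849, -0.1774] len 0.336
```

>>> {"name": "jog_arm", "arguments": {"motion": [[[0, 0, 0], [0, 0, -0.02], 0.02], [[0, 0, 0], [0, 0, -0.06], 0.02], [[0, 0, 0], [0, 0, -0.11], 0.02], [[0, 0, 0], [0, 0, -0.16], 0.02], [[0, 0, 0], [0, 0.02, -0.18], 0.02], [[0, 0, 0], [-0.005, 0.06, -0.185], 0.02], [[0, 0, 0], [-0.01, 0.105, -0.185], 0.02], [[0, 0, 0], [-0.015, 0.155, -0.185], 0.02]]}}

```text
time_s: 6.05
tcp_pos: [0.4365, 0.0294, 0.3063]
tool_rot: [-0.0, 1.0, 0.001, 0.0]
force: [1.3, -0.1, -2.8]
width: 0.383
```

```bash
python3 -c "
from h import *
plan([(.4787,-.4549,.3,0)])"
```

```text
t 6.05 tcp [0.4365 0.0294 0.3063] yaw 0.0022 F [ 1.3 -0.1 -2.8] w 0.0337 q [ 0.01 -0.23  2.02  0.    1.35  1.58]
[-0.0, -0.0, 0.1] [0.0411, 0.4844, 0.006] len 0.486
```

Bottle is held (−2.8 N load). Traverse.

>>> {"name": "jog_arm", "arguments": {"motion": [[[0, 0, 0], [0.0, 0.045, 0], 0.02], [[0, 0, 0], [0.005, 0.09, 0], 0.02], [[0, 0, 0], [0.01, 0.135, 0], 0.02], [[0, 0, 0], [0.015, 0.18, 0], 0.02], [[0, 0, 0], [0.02, 0.225, 0], 0.02], [[0, 0, 0], [0.025, 0.27, 0], 0.02], [[0, 0, 0], [0.03, 0.315, 0], 0.02], [[0, 0, 0], [0.033, 0.36, 0.0], 0.02]]}}

```text
time_s: 6.85
tcp_pos: [0.4698, -0.3314, 0.3053]
tool_rot: [-0.001, 1.0, -0.0, -0.0]
force: [0.0, 0.6, -1.9]
width: 0.376
```

>>> {"name": "jog_arm", "arguments": {"motion": [[[0, 0, 0], [0.003, 0.045, 0], 0.02], [[0, 0, 0], [0.006, 0.085, 0], 0.02], [[0, 0, 0], [0.008, 0.115, 0], 0.02], [[0, 0, 0], [0.008, 0.125, 0], 0.02], [[0, 0, 0], [0.008, 0.125, 0], 0.02], [[0, 0, 0], [0.008, 0.125, 0], 0.02]]}}

```text
time_s: 7.45
tcp_pos: [0.478, -0.4536, 0.3056]
tool_rot: [-0.001, 1.0, 0.0, -0.0]
force: [-0.5, 0.2, -1.8]
width: 0.378
```

```bash
python3 -c "
from h import *
plan([(.4787,-.4549,.22,0),(.4787,-.4549,.126,0)])
for n in ['scene','top']: s=snapshot(n); save(s,n+'1.png',(100,60,300,210) if n=='scene' else (320,100,470,230))"
```

```text
t 7.45 tcp [ 0.478  -0.4536  0.3056] yaw 0.0002 F [-0.5  0.2 -1.8] w 0.0333 q [-0.8   0.21  1.58  0.    1.35  0.77]
[-0.1, 0.0, 0.0] [0.0007, 0.0015, 0.0856] len 0.086
[-0.1, 0.0, 0.0] [0.0008, 0.0016, 0.1796] len 0.18
```

View pics/scene1.png

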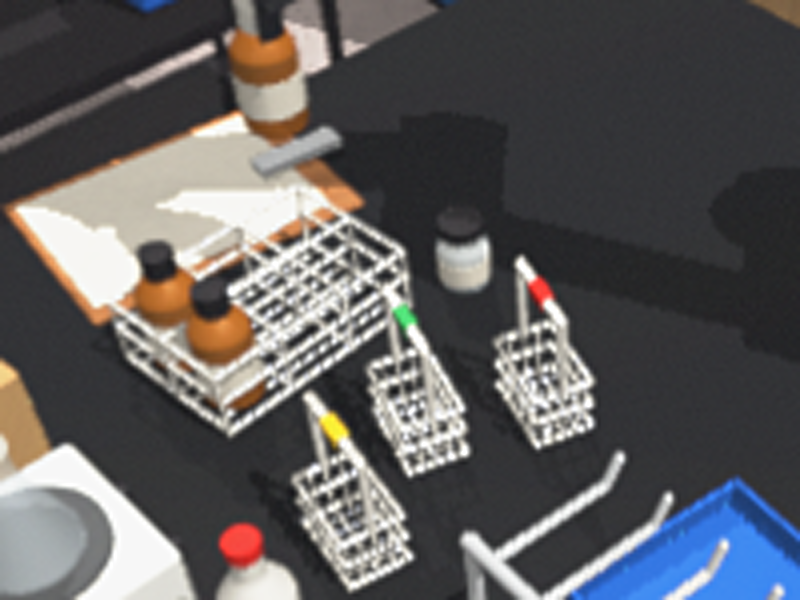

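Bottle hangs upright in the gripper (around (165,80) in the full picture). Lowering into the near-right cell.

>>> {"name": "jog_arm", "arguments": {"motion": [[[0, 0, 0], [0.001, 0.0015, 0.03], 0.02], [[0, 0, 0], [0.001, 0.0015, 0.07], 0.02], [[0, 0, 0], [0.001, 0.0015, 0.1], 0.02], [[0, 0, 0], [0.001, 0.0015, 0.13], 0.02], [[0, 0, 0], [0.001, 0.0015, 0.155], 0.02], [[0, 0, 0], [0.001, 0.0015, 0.17], 0.02], [[0, 0, 0], [0.001, 0.0015, 0.177], 0.02], [[0, 0, 0], [0.001, 0.0015, 0.179], 0.02]]}}

```text
time_s: 8.35
tcp_pos: [0.4794, -0.4558, 0.1272]
tool_rot: [-0.0, 1.0, 0.0, -0.0]
force: [0.0, 0.6, -2.1]
width: 0.379
```

```bash
python3 -c "
from h import *
plan([(.4787,-.4549,.125,0)])
s=snapshot('scene'); save(s,'scene2.png',(100,60,300,210))"
```

```text
t 8.35 tcp [ 0.4794 -0.4558  0.1272] yaw 0.0007 F [ 0.   0.6 -2.1] w 0.0334 q [-0.8   0.34  1.75  0.    1.05  0.77]
[-0.0, 0.0, 0.0] [-0.0007, -0.0009, 0.0022] len 0.003
```

View pics/scene2.png

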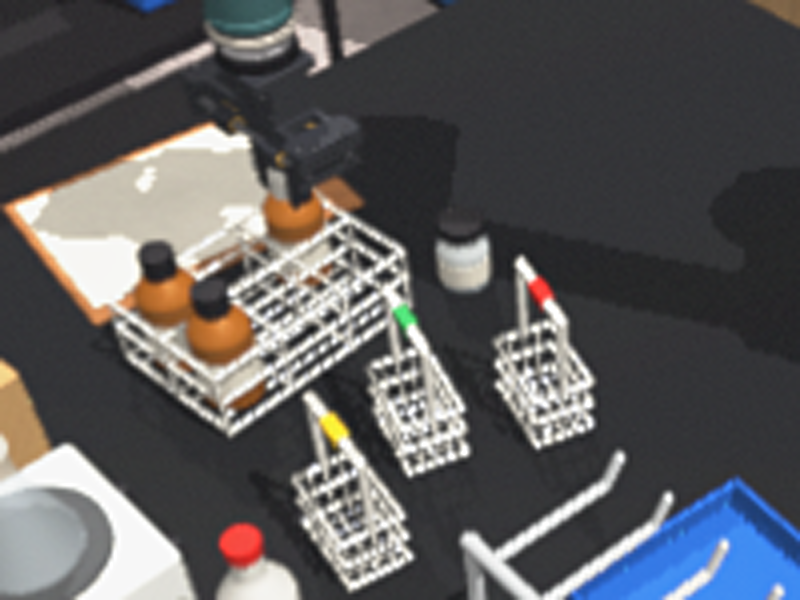

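In the cell. Lower the last 3 mm, release and rise.

>>> {"name": "jog_arm", "arguments": {"motion": [[[0, 0, 0], [0, 0, 0.0015], 0.02], [[0, 0, 0], [0, 0, 0.003], 0.02], [[0, 0, 0], [0, 0, 0.003], 0.045], [[0, 0, 0], [0, 0, 0.003], 0.055], [[0, 0, 0], [0, 0, 0.003], 0.055], [[0, 0, 0], [0, 0, -0.02], 0.055], [[0, 0, 0], [0, 0, -0.06], 0.055], [[0, 0, 0], [0, 0, -0.11], 0.06]]}}

```text
time_s: 9.2
tcp_pos: [0.478, -0.4552, 0.2359]
tool_rot: [-0.002, 1.0, 0.0, -0.002]
force: [1.1, -0.8, -0.2]
width: 0.676
```

```bash
python3 -c "
from h import *
plan([(.4695,.2945,.25,0)])
s=snapshot('scene'); save(s,'scene3.png',(100,60,300,210))"
```

```text
t 9.2 tcp [ 0.478  -0.4552  0.2359] yaw 0.0 F [ 1.1 -0.8 -0.2] w 0.0595 q [-0.8   0.25  1.66  0.    1.24  0.77]
[-0.2, 0.2, 0.0] [-0.0086, -0.7498, -0.0112] len 0.75
```

View pics/scene3.png

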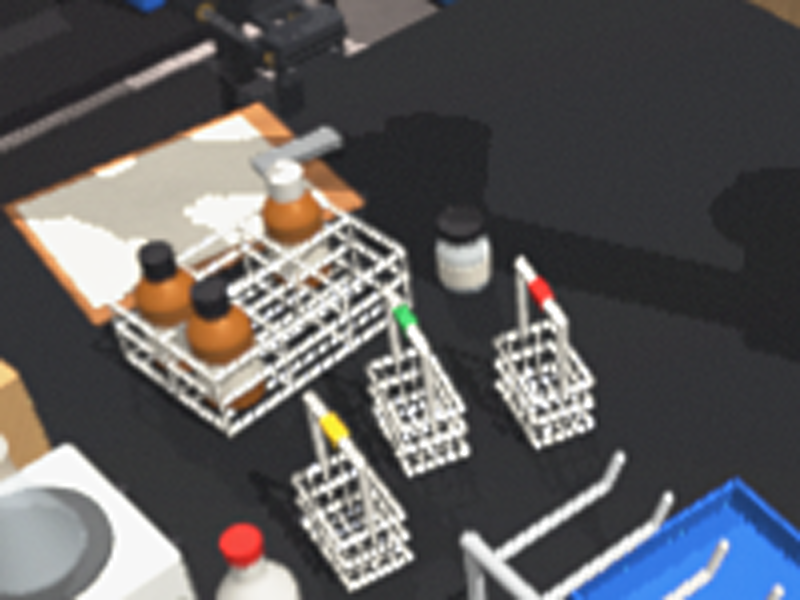

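Bottle stands in the cell. Now the second one.

>>> {"name": "jog_arm", "arguments": {"motion": [[[0, 0, 0], [-0.004, -0.05, -0.01], 0.06], [[0, 0, 0], [-0.01, -0.1, -0.02], 0.06], [[0, 0, 0], [-0.01, -0.15, -0.02], 0.06], [[0, 0, 0], [-0.01, -0.2, -0.02], 0.06], [[0, 0, 0], [-0.01, -0.25, -0.02], 0.06], [[0, 0, 0], [-0.01, -0.3, -0.02], 0.06], [[0, 0, 0], [-0.01, -0.35, -0.02], 0.06], [[0, 0, 0], [-0.01, -0.4, -0.02], 0.06]]}}

```text
time_s: 10.05
tcp_pos: [0.469, -0.0571, 0.258]
tool_rot: [0.0, 1.0, -0.0, 0.001]
force: [0.3, 0.2, 0.9]
width: 0.68
```

>>> {"name": "jog_arm", "arguments": {"motion": [[[0, 0, 0], [0, -0.05, 0], 0.06], [[0, 0, 0], [0, -0.1, 0], 0.06], [[0, 0, 0], [0, -0.15, 0], 0.06], [[0, 0, 0], [0, -0.2, 0], 0.06], [[0, 0, 0], [0, -0.25, 0.01], 0.06], [[0, 0, 0], [0, -0.3, 0.02], 0.06], [[0, 0, 0], [0, -0.345, 0.04], 0.06], [[0, 0, 0], [0, -0.35, 0.06], 0.06]]}}

```text
time_s: 10.85
tcp_pos: [0.4695, 0.2962, 0.198]
tool_rot: [-0.002, 1.0, 0.002, 0.002]
force: [-0.9, -0.6, -0.8]
width: 0.681
```

>>> {"name": "jog_arm", "arguments": {"motion": [[[0, 0, 0], [0, 0, 0.01], 0.06], [[0, 0, 0], [0, 0, 0.01], 0.06], [[0, 0, 0], [0, 0, 0.01], 0.06]]}}

```text
time_s: 11.15
tcp_pos: [0.4695, 0.2903, 0.1878]
tool_rot: [0.0, 1.0, -0.001, 0.0]
force: [1.1, -0.3, 0.1]
width: 0.683
```

```bash
python3 -c "
from h import *
plan([(.4695,.2945,.17,0),(.4695,.2945,.121,0)])"
```

```text
t 11.15 tcp [0.4695 0.2903 0.1878] yaw -0.0011 F [ 1.1 -0.3  0.1] w 0.0602 q [ 0.51  0.09  1.94 -0.    1.11  2.08]
[0.0, -0.0, -0.1] [0.0, -0.0042, 0.0178] len 0.018
[0.0, -0.0, -0.1] [-0.0, -0.0042, 0.0668] len 0.067
```

>>> {"name": "jog_arm", "arguments": {"motion": [[[0, 0, 0], [0, -0.004, 0.015], 0.06], [[0, 0, 0], [0, -0.004, 0.04], 0.06], [[0, 0, 0], [0, -0.004, 0.066], 0.06], [[0, 0, 0], [0, -0.004, 0.066], 0.06], [[0, 0, 0], [0, -0.004, 0.066], 0.02], [[0, 0, 0], [0, -0.004, 0.066], 0.02], [[0, 0, 0], [0, -0.004, 0.066], 0.02], [[0, 0, 0], [0, -0.004, 0.066], 0.02]]}}

```text
time_s: 11.95
tcp_pos: [0.4702, 0.2954, 0.1229]
tool_rot: [-0.0, 1.0, 0.0, 0.001]
force: [-0.2, -2.1, 3.1]
width: 0.379
```

```bash
python3 -c "
from h import *
plan([(.4695,.2945,.3,0)])"
```

```text
t 11.95 tcp [0.4702 0.2954 0.1229] yaw 0.0002 F [-0.2 -2.1  3.1] w 0.0334 q [ 0.52  0.16  1.99 -0.    0.99  2.09]
[-0.0, -0.1, 0.0] [-0.0002, 0.0008, -0.1771] len 0.177
```

>>> {"name": "jog_arm", "arguments": {"motion": [[[0, 0, 0], [0, 0, -0.02], 0.02], [[0, 0, 0], [0, 0, -0.06], 0.02], [[0, 0, 0], [0, 0, -0.11], 0.02], [[0, 0, 0], [0, 0, -0.155], 0.02], [[0, 0, 0], [0, 0.02, -0.18], 0.02], [[0, 0, 0], [0, 0.06, -0.183], 0.02], [[0, 0, 0], [0, 0.105, -0.183], 0.02], [[0, 0, 0], [0, 0.15, -0.183], 0.02]]}}

```text
time_s: 12.75
tcp_pos: [0.4688, 0.1441, 0.3049]
tool_rot: [-0.0, 1.0, 0.001, 0.001]
force: [1.5, 0.5, -1.8]
width: 0.377
```

>>> {"name": "jog_arm", "arguments": {"motion": [[[0, 0, 0], [0, 0.045, 0], 0.02], [[0, 0, 0], [0, 0.09, 0], 0.02], [[0, 0, 0], [0, 0.135, 0], 0.02], [[0, 0, 0], [0, 0.18, 0], 0.02], [[0, 0, 0], [0, 0.225, 0], 0.02], [[0, 0, 0], [0, 0.27, 0], 0.02], [[0, 0, 0], [0, 0.315, 0], 0.02], [[0, 0, 0], [0.0, 0.36, 0.0], 0.02]]}}

```text
time_s: 13.55
tcp_pos: [0.4687, -0.2165, 0.3045]
tool_rot: [-0.0, 1.0, -0.0, 0.0]
force: [-0.1, 0.3, -1.6]
width: 0.381
```

>>> {"name": "jog_arm", "arguments": {"motion": [[[0, 0, 0], [0.0, 0.045, 0], 0.02], [[0, 0, 0], [0.0, 0.09, 0], 0.02], [[0, 0, 0], [0.003, 0.13, 0], 0.02], [[0, 0, 0], [0.003, 0.155, 0], 0.02], [[0, 0, 0], [0.003, 0.164, 0], 0.02], [[0, 0, 0], [0.003, 0.164, 0], 0.02], [[0, 0, 0], [0.003, 0.164, 0], 0.02]]}}

```text
time_s: 14.25
tcp_pos: [0.4721, -0.3778, 0.3041]
tool_rot: [-0.001, 1.0, 0.0, -0.0]
force: [0.7, 0.4, -1.8]
width: 0.376
```

```bash
python3 -c "
from h import *
plan([(.4727,-.3791,.25,0),(.4727,-.3791,.124,0)])
s=snapshot('scene'); save(s,'scene4.png',(100,60,300,210))"
```

```text
t 14.25 tcp [ 0.4721 -0.3778  0.3041] yaw 0.0003 F [ 0.7  0.4 -1.8] w 0.0331 q [-0.72  0.11  1.7   0.    1.33  0.85]
[-0.1, 0.0, 0.0] [0.0006, 0.0014, 0.0541] len 0.054
[-0.1, 0.0, 0.0] [0.0007, 0.0016, 0.1801] len 0.18
```

View pics/scene4.png

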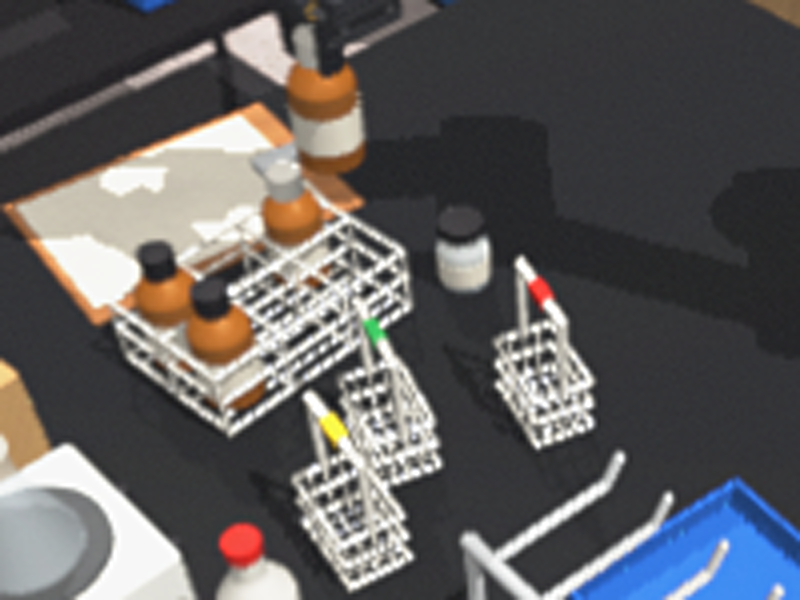

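The green basket (now near (194,142) full-res) has been knocked aside towards yellow; I'll remeasure it later. Lowering the bottle.

>>> {"name": "jog_arm", "arguments": {"motion": [[[0, 0, 0], [0.001, 0.0015, 0.03], 0.02], [[0, 0, 0], [0.001, 0.0015, 0.07], 0.02], [[0, 0, 0], [0.001, 0.0015, 0.1], 0.02], [[0, 0, 0], [0.001, 0.0015, 0.13], 0.02], [[0, 0, 0], [0.001, 0.0015, 0.155], 0.02], [[0, 0, 0], [0.001, 0.0015, 0.17], 0.02], [[0, 0, 0], [0.001, 0.0015, 0.177], 0.02], [[0, 0, 0], [0.001, 0.0015, 0.18], 0.02]]}}

```text
time_s: 15.1
tcp_pos: [0.4735, -0.3798, 0.1244]
tool_rot: [-0.0, 1.0, 0.0, 0.0]
force: [-0.7, -1.1, -1.3]
width: 0.376
```

>>> {"name": "jog_arm", "arguments": {"motion": [[[0, 0, 0], [0, 0, 0.0005], 0.02], [[0, 0, 0], [0, 0, 0.001], 0.02], [[0, 0, 0], [0, 0, 0.001], 0.045], [[0, 0, 0], [0, 0, 0.001], 0.05], [[0, 0, 0], [0, 0, 0.001], 0.05], [[0, 0, 0], [0, 0, -0.02], 0.05], [[0, 0, 0], [0, 0, -0.06], 0.05], [[0, 0, 0], [0, 0, -0.11], 0.06]]}}

```text
time_s: 15.9
tcp_pos: [0.4718, -0.3793, 0.2331]
tool_rot: [-0.002, 1.0, -0.0, -0.002]
force: [0.2, 0.2, -0.3]
width: 0.636
```

```bash
python3 - <<'E'
from h import *
np.set_printoptions(precision=4,suppress=True)
s=snapshot('scene'); save(s,'scene5.png',(100,60,300,210))
t=snapshot('top'); save(t,'top5.png')
baskets([t,s])
for n in (t,s):
    X=cloud(n);h=cv2.cvtColor(n["frame"],cv2.COLOR_RGB2HSV); x,y,z=X[...,0],X[...,1],X[...,2]
    m=(z<.045)&(z>.003)&(cv2.inRange(h,(100,150,60),(125,255,255))>0)&(y>-.02)&(y<.42)&(x>.38)&(x<.65)
    print("tray",cv2.minAreaRect(X[m][:,:2].astype(np.float32)))
print(corner(0,0),corner(-.095,-.16))
plan([])
E
```

```text
red [40.      0.4301 -0.1516  0.1464 -0.3207 -0.0453  0.0459  0.4295 -0.1505]
red [23.      0.4283 -0.1518  0.1446 -0.3167 -0.0464  0.0465  0.4311 -0.1467]
yellow [43.      0.655  -0.1493  0.1458 -0.1872 -0.0463  0.0463  0.6546 -0.1478]
yellow [29.      0.6543 -0.1484  0.1441 -0.1842 -0.0462  0.046   0.6557 -0.1453]
green [40.      0.5604 -0.213   0.1461 -0.3196 -0.0451  0.0462  0.5613 -0.2123]
green [18.      0.5607 -0.2157  0.1443 -0.3165 -0.0462  0.0482  0.5634 -0.2076]
tray ((0.5000531673431396, 0.2000630795955658), (0.3297930955886841, 0.19329746067523956), 83.51708984375)
tray ((0.5000620484352112, 0.19755271077156067), (0.32208654284477234, 0.19484789669513702), 83.61592864990234)
[0.686  0.3632] [0.5839 0.2076]
t 16.0 tcp [ 0.4769 -0.3836  0.2437] yaw -0.0 F [ 0.4 -0.5  0.3] w 0.0599 q [-0.72  0.15  1.77  0.    1.21  0.85]
```

View pics/scene5.png

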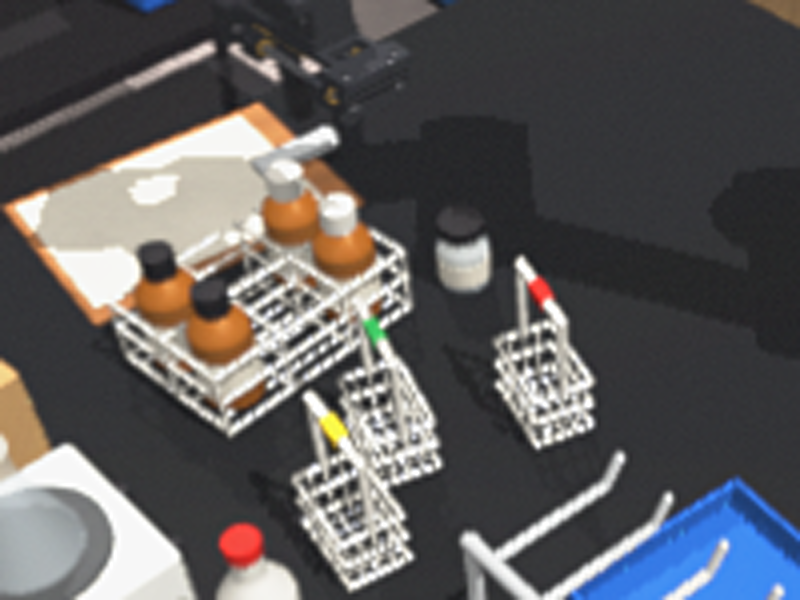

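View pics/top5.png

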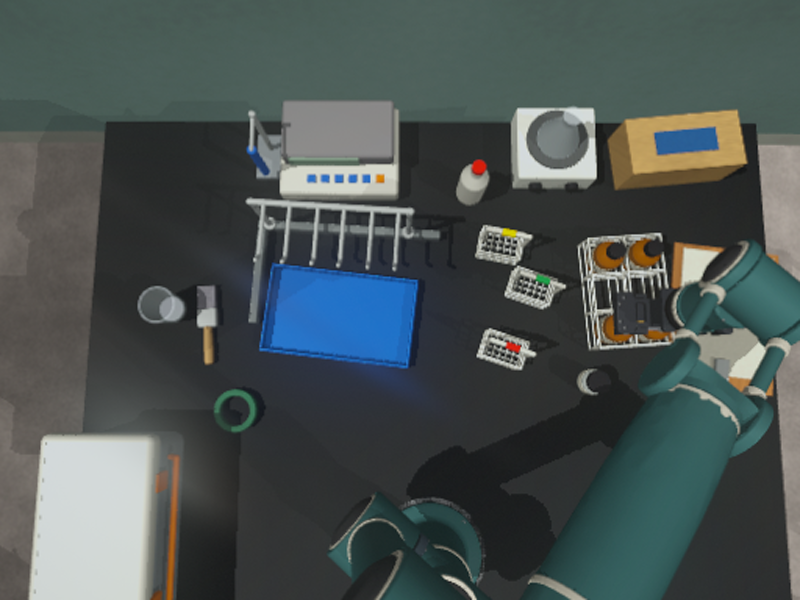

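Both bottles stand in the rack at (185,100)/(171,105); tray empty. Now push the tray: first +y from its right side, with both fingers spread.

```bash
python3 - <<'E'
from h import *
ps=corner(-.215,-.368)
print(ps,corner(-.215,-.329))
plan([(*ps,.2,1.5258),(*ps,.026,1.5258)])
E
```

```text
[0.45469651 0.00525088] [0.45645092 0.0442114 ]
t 16.0 tcp [ 0.4769 -0.3836  0.2437] yaw -0.0 F [ 0.4 -0.5  0.3] w 0.0599 q [-0.72  0.15  1.77  0.    1.21  0.85]
[1.0, -0.1, -87.4] [-0.0227, -0.3892, 0.0395] len 0.392
[1.0, -0.1, -87.4] [-0.0247, -0.391, 0.2135] len 0.446
```

>>> {"name": "jog_arm", "arguments": {"motion": [[[0, 0, -8], [0, -0.05, 0], 0.088], [[0, 0, -16], [0, -0.1, 0], 0.088], [[0, 0, -24], [-0.01, -0.15, 0], 0.088], [[0, 0, -32], [-0.02, -0.2, 0], 0.088], [[0, 0, -40], [-0.02, -0.25, 0], 0.088], [[0, 0, -48], [-0.02, -0.3, 0], 0.088], [[0, 0, -56], [-0.023, -0.35, 0], 0.088], [[0, 0, -64], [-0.023, -0.39, 0.0], 0.088]]}}

```text
time_s: 16.8
tcp_pos: [0.4496, 0.0119, 0.2347]
tool_rot: [0.0, 0.846, 0.532, 0.001]
force: [-0.2, -0.1, 0.2]
width: 0.996
```

```bash
python3 - <<'E'
from h import *
ps=corner(-.215,-.368)
plan([(*ps,.2,1.5258),(*ps,.026,1.5258)])
E
```

```text
t 16.8 tcp [0.4496 0.0119 0.2347] yaw 1.1231 F [-0.2 -0.1  0.2] w 0.0878 q [-0.03 -0.16  2.09  0.    1.21  0.42]
[0.1, -0.0, -23.1] [-0.0038, 0.0074, 0.0347] len 0.036
[0.1, -0.0, -23.1] [-0.0039, 0.0072, 0.2087] len 0.209
```

>>> {"name": "jog_arm", "arguments": {"motion": [[[0, 0, -8], [-0.004, 0.007, 0.03], 0.088], [[0, 0, -16], [-0.004, 0.007, 0.07], 0.088], [[0, 0, -23.1], [-0.004, 0.007, 0.11], 0.088], [[0, 0, -23.1], [-0.004, 0.007, 0.14], 0.088], [[0, 0, -23.1], [-0.004, 0.007, 0.14], 0.088], [[0, 0, -23.1], [-0.004, 0.007, 0.14], 0.088]]}}

```text
time_s: 17.4
tcp_pos: [0.4546, 0.003, 0.0945]
tool_rot: [-0.0, 0.725, 0.689, -0.0]
force: [1.0, 0.2, 0.5]
width: 0.997
```

```bash
python3 - <<'E'
from h import *
ps=corner(-.215,-.368)
plan([(*ps,.026,1.5258),(*corner(-.215,-.343),.026,1.5258),(*corner(-.215,-.329),.026,1.5258)])
E
```

```text
t 17.4 tcp [0.4546 0.003  0.0945] yaw 1.5199 F [1.  0.2 0.5] w 0.0878 q [-0.05  0.01  2.22  0.    0.91  0.  ]
[-0.0, -0.0, -0.3] [0.0023, 0.0, 0.0685] len 0.069
[-0.0, -0.0, -0.3] [0.0273, -0.0001, 0.0685] len 0.074
[-0.0, -0.0, -0.3] [0.0413, -0.0002, 0.0685] len 0.08
```

>>> {"name": "jog_arm", "arguments": {"motion": [[[0, 0, -0.3], [0, 0, 0.03], 0.088], [[0, 0, -0.3], [0, 0, 0.055], 0.088], [[0, 0, -0.3], [0, 0, 0.067], 0.088], [[0, 0, -0.3], [0.003, 0, 0.067], 0.088], [[0, 0, -0.3], [0.01, 0, 0.067], 0.088], [[0, 0, -0.3], [0.02, 0, 0.067], 0.088], [[0, 0, -0.3], [0.025, 0, 0.067], 0.088], [[0, 0, -0.3], [0.03, 0, 0.067], 0.088]]}}

```text
time_s: 18.2
tcp_pos: [0.4581, 0.0331, 0.0289]
tool_rot: [0.002, 0.723, 0.691, 0.001]
force: [0.1, -6.1, 4.3]
width: 1.001
```

>>> {"name": "jog_arm", "arguments": {"motion": [[[0, 0, 0], [0.003, 0, 0], 0.088], [[0, 0, 0], [0.006, 0, 0], 0.088]]}}

```text
time_s: 18.4
tcp_pos: [0.4584, 0.0388, 0.0288]
tool_rot: [0.002, 0.723, 0.691, 0.001]
force: [-0.4, -6.7, 4.6]
width: 0.999
```

```bash
python3 - <<'E'
from h import *
plan([(*corner(-.215,-.329),.026,1.5258)])
E
```

```text
t 18.4 tcp [0.4584 0.0388 0.0288] yaw 1.526 F [-0.4 -6.7  4.6] w 0.088 q [ 0.03  0.13  2.25 -0.    0.76  0.08]
[0.2, 0.1, 0.0] [0.0053, -0.0022, 0.0028] len 0.006
```

>>> {"name": "jog_arm", "arguments": {"motion": [[[0, 0, 0], [0.002, 0, 0], 0.088], [[0, 0, 0], [0.004, 0, 0], 0.088], [[0, 0, 0], [0.004, 0, 0], 0.088]]}}

```text
time_s: 18.7
tcp_pos: [0.4586, 0.0399, 0.029]
tool_rot: [0.003, 0.723, 0.691, -0.001]
force: [-0.5, -21.2, 6.8]
width: 0.999
```

>>> {"name": "jog_arm", "arguments": {"motion": [[[0, 0, 0], [0.002, 0, 0], 0.088], [[0, 0, 0], [0.002, 0, 0], 0.088]]}}

```text
time_s: 18.9
tcp_pos: [0.4586, 0.0402, 0.029]
tool_rot: [0.004, 0.723, 0.691, -0.002]
force: [-1.4, -30.7, 7.8]
width: 0.996
```

>>> {"name": "jog_arm", "arguments": {"motion": [[[0, 0, 0], [0.002, 0, 0], 0.088], [[0, 0, 0], [0.002, 0, 0], 0.088]]}}

```text
time_s: 19.1
tcp_pos: [0.4587, 0.0405, 0.029]
tool_rot: [0.005, 0.723, 0.691, -0.003]
force: [-0.3, -40.0, 8.1]
width: 0.998
```

```bash
python3 - <<'E'
from h import *
np.set_printoptions(precision=4,suppress=True)
plan([(*corner(-.215,-.329),.026,1.5258)])
for n in ("top","scene"):
    n=snapshot(n); save(n,"p%d.png"%(n["t"][2]*100))
    X=cloud(n);h=cv2.cvtColor(n["frame"],cv2.COLOR_RGB2HSV); x,y,z=X[...,0],X[...,1],X[...,2]
    m=(z<.045)&(z>.003)&(cv2.inRange(h,(100,150,60),(125,255,255))>0)&(y>-.02)&(y<.42)&(x>.38)&(x<.68)
    print("tray",cv2.minAreaRect(X[m][:,:2].astype(np.float32)))
E
ls -t pics|head -2
```

```text
t 19.1 tcp [0.4587 0.0405 0.029 ] yaw 1.5247 F [ -0.3 -40.    8.1] w 0.088 q [ 0.04  0.13  2.24 -0.02  0.76  0.1 ]
[0.2, 0.6, -0.1] [0.0036, -0.0025, 0.003] len 0.005
tray ((0.49947813153266907, 0.21119531989097595), (0.3228163421154022, 0.19364522397518158), 84.25566101074219)
tray ((0.4940001964569092, 0.20936810970306396), (0.33000320196151733, 0.20793341100215912), 85.81922912597656)
p145.png
p123.png
```

>>> {"name": "jog_arm", "arguments": {"motion": [[[0, 0, 0], [-0.01, 0, 0], 0.088], [[0, 0, 0], [-0.03, 0, 0], 0.088], [[0, 0, 0], [-0.03, 0, -0.04], 0.088], [[0, 0, 0], [-0.03, 0, -0.09], 0.088]]}}

```text
time_s: 19.6
tcp_pos: [0.4527, 0.0171, 0.116]
tool_rot: [-0.003, 0.723, 0.691, -0.002]
force: [0.5, 0.5, -0.3]
width: 0.998
```

```bash
cat >> h.py <<'E'
def trayfit(n):
    X=cloud(n);h=cv2.cvtColor(n["frame"],cv2.COLOR_RGB2HSV); x,y,z=X[...,0],X[...,1],X[...,2]
    th=-.045; 
    ux=np.array([np.cos(th),np.sin(th)]);uy=np.array([-np.sin(th),np.cos(th)])
    a=X[...,:2]@ux-.669; b=X[...,:2]@uy-.3937
    m=(z<.042)&(z>.022)&(cv2.inRange(h,(100,120,40),(125,255,255))>0)&(b>-.4)&(b<.02)&(a>-.33)&(a<.02)
    P=np.stack([a[m],b[m]],1).astype(np.float32)
    r=cv2.minAreaRect(P); print("tray corner-frame",np.round(r[0],4),np.round(r[1],4),round(r[2],2)); print(np.round(cv2.boxPoints(r),4).tolist())
E
python3 - <<'E'
from h import *
for n in ("top","scene"):
    s=snapshot(n); trayfit(s)
    if n=="top": save(s,"tp.png",(150,110,300,250))
plan([])
E
```

```text
tray corner-frame [-0.1784 -0.1586] [0.3199 0.1905] 86.81
[[-0.2824000120162964, -0.31299999356269836], [-0.09220000356435776, -0.32359999418258667], [-0.07440000027418137, -0.00419999985024333], [-0.26460000872612, 0.006399999838322401]]
tray corner-frame [-0.18   -0.1597] [0.3216 0.1925] 86.7
[[-0.28529998660087585, -0.31470000743865967], [-0.09309999644756317, -0.32580000162124634], [-0.07460000365972519, -0.004699999932199717], [-0.2667999863624573, 0.006399999838322401]]
t 19.7 tcp [0.4609 0.0173 0.1243] yaw 1.5255 F [ 1.7 -0.5  1.7] w 0.0884 q [-0.02 -0.02  2.19  0.    0.96  0.03]
```

View pics/tp.png

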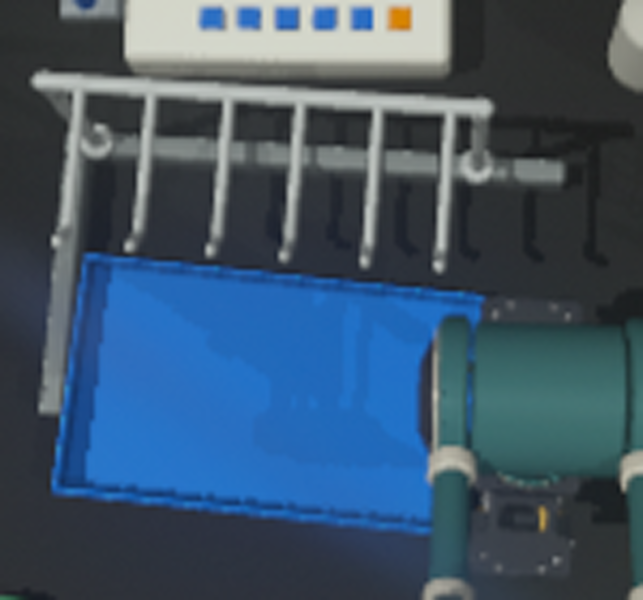

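The tray touches the kerb's front end but is still −0.056 rad askew, with its front-left corner past the kerb. Next I'll push +x from the front with spread fingers, which also squares it.

```bash
python3 - <<'E'
from h import *
ps=corner(-.32,-.16); print(ps)
plan([(*ps,.11,-.045),(*ps,.027,-.045)])
E
```

```text
[0.35915965 0.21776372]
t 19.7 tcp [0.4609 0.0173 0.1243] yaw 1.5255 F [ 1.7 -0.5  1.7] w 0.0884 q [-0.02 -0.02  2.19  0.    0.96  0.03]
[0.6, -0.6, 90.0] [0.1956, -0.1109, 0.013] len 0.225
[0.6, -0.6, 90.0] [0.1955, -0.112, 0.096] len 0.245
```

>>> {"name": "jog_arm", "arguments": {"motion": [[[0, 0, 8], [0, -0.03, 0], 0.088], [[0, 0, 16], [0.02, -0.06, 0], 0.088], [[0, 0, 24], [0.06, -0.09, 0], 0.088], [[0, 0, 32], [0.1, -0.11, 0], 0.088], [[0, 0, 40], [0.14, -0.111, 0], 0.088], [[0, 0, 48], [0.17, -0.111, 0], 0.088], [[0, 0, 56], [0.195, -0.111, 0], 0.088], [[0, 0, 64], [0.195, -0.111, 0.0], 0.088]]}}

```text
time_s: 20.5
tcp_pos: [0.3534, 0.2204, 0.1178]
tool_rot: [-0.001, 0.974, 0.225, 0.001]
force: [-0.8, -0.6, 0.0]
width: 0.998
```

>>> {"name": "jog_arm", "arguments": {"motion": [[[0, 0, 8], [0, 0, 0], 0.088], [[0, 0, 16], [0, 0, 0], 0.088], [[0, 0, 24], [0, 0, 0.02], 0.088], [[0, 0, 26], [0, 0, 0.04], 0.088], [[0, 0, 26], [0, 0, 0.04], 0.088], [[0, 0, 26], [0, 0, 0.04], 0.088]]}}

```text
time_s: 21.1
tcp_pos: [0.3528, 0.2169, 0.0771]
tool_rot: [0.0, 1.0, 0.001, -0.001]
force: [0.2, 0.9, 1.1]
width: 0.997
```

```bash
python3 - <<'E'
from h import *
ps=corner(-.32,-.16)
plan([(*ps,.027,-.045),(*corner(-.23,-.16),.027,-.045)])
E
```

```text
t 21.1 tcp [0.3528 0.2169 0.0771] yaw 0.0029 F [0.2 0.9 1.1] w 0.0879 q [ 0.49 -0.04  2.31  0.    0.87  2.06]
[0.0, 0.1, 2.7] [0.0065, -0.0009, 0.0501] len 0.05
[0.0, 0.1, 2.7] [0.0964, 0.0034, 0.05] len 0.109
```

>>> {"name": "jog_arm", "arguments": {"motion": [[[0, 0, 2.7], [0, -0.001, 0.025], 0.088], [[0, 0, 2.7], [0, -0.001, 0.048], 0.088], [[0, 0, 2.7], [0, -0.001, 0.049], 0.088], [[0, 0, 2.7], [0.01, -0.001, 0.049], 0.088], [[0, 0, 2.7], [0.02, 0, 0.049], 0.088], [[0, 0, 2.7], [0.03, 0.001, 0.049], 0.088], [[0, 0, 2.7], [0.04, 0.001, 0.049], 0.088], [[0, 0, 2.7], [0.05, 0.001, 0.049], 0.088]]}}

```text
time_s: 21.9
tcp_pos: [0.4019, 0.2146, 0.028]
tool_rot: [0.001, 1.0, -0.024, -0.003]
force: [-11.1, -4.4, 6.8]
width: 1.0
```

>>> {"name": "jog_arm", "arguments": {"motion": [[[0, 0, 0], [0.008, 0, 0], 0.088], [[0, 0, 0], [0.016, 0, 0], 0.088], [[0, 0, 0], [0.024, 0, 0], 0.088], [[0, 0, 0], [0.032, 0, 0], 0.088]]}}

```text
time_s: 22.3
tcp_pos: [0.4317, 0.2123, 0.0272]
tool_rot: [0.002, 1.0, -0.024, -0.005]
force: [-11.9, -3.8, 8.8]
width: 1.003
```

```bash
python3 - <<'E'
from h import *
plan([(*corner(-.23,-.16),.027,-.045)])
s=snapshot("top"); trayfit(s); save(s,"tp2.png",(150,110,300,250))
E
```

```text
t 22.3 tcp [0.4317 0.2123 0.0272] yaw -0.0475 F [-11.9  -3.8   8.8] w 0.0884 q [0.41 0.18 2.19 0.   0.78 2.02]
[0.3, 0.6, -0.1] [0.0173, -0.0022, 0.0] len 0.017
tray corner-frame [-0.1399 -0.1589] [0.3216 0.1901] 89.78
[[-0.23559999465942383, -0.31929999589920044], [-0.045499999076128006, -0.32010000944137573], [-0.044199999421834946, 0.001500000013038516], [-0.23430000245571136, 0.002300000051036477]]
```

View pics/tp2.png

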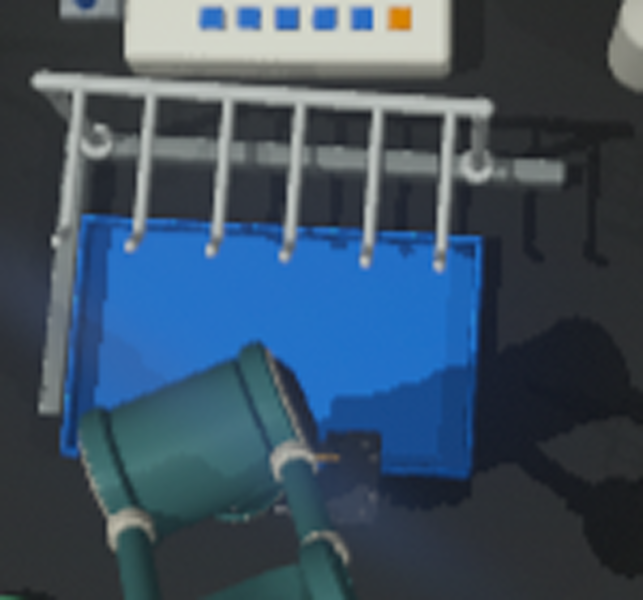

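Tray is squared and flush along the side kerb, about 44 mm short of the back. Continuing.

>>> {"name": "jog_arm", "arguments": {"motion": [[[0, 0, 0], [0.01, -0.0005, 0], 0.088], [[0, 0, 0], [0.018, -0.001, 0], 0.088], [[0, 0, 0], [0.026, -0.001, 0], 0.088], [[0, 0, 0], [0.034, -0.001, 0], 0.088], [[0, 0, 0], [0.04, -0.001, 0], 0.088]]}}

```text
time_s: 22.85
tcp_pos: [0.4715, 0.2112, 0.027]
tool_rot: [0.002, 1.0, -0.024, -0.005]
force: [-12.2, -5.3, 6.9]
width: 1.0
```

>>> {"name": "jog_arm", "arguments": {"motion": [[[0, 0, 0], [0.002, 0, 0], 0.088], [[0, 0, 0], [0.004, 0, 0], 0.088], [[0, 0, 0], [0.004, 0, 0], 0.088]]}}

```text
time_s: 23.15
tcp_pos: [0.4764, 0.2115, 0.0271]
tool_rot: [0.002, 1.0, -0.024, -0.004]
force: [-6.2, -3.9, 3.6]
width: 1.0
```

>>> {"name": "jog_arm", "arguments": {"motion": [[[0, 0, 0], [0.002, 0, 0], 0.088], [[0, 0, 0], [0.004, 0, 0], 0.088], [[0, 0, 0], [0.004, 0, 0], 0.088]]}}

```text
time_s: 23.45
tcp_pos: [0.4789, 0.2111, 0.027]
tool_rot: [0.002, 1.0, -0.024, -0.006]
force: [-11.8, -4.1, 7.7]
width: 1.0
```

>>> {"name": "jog_arm", "arguments": {"motion": [[[0, 0, 0], [0.002, 0, 0], 0.088], [[0, 0, 0], [0.003, 0, 0], 0.088]]}}

```text
time_s: 23.65
tcp_pos: [0.4791, 0.211, 0.027]
tool_rot: [0.002, 1.0, -0.024, -0.009]
force: [-23.1, -1.0, 18.1]
width: 1.0
```

>>> {"name": "jog_arm", "arguments": {"motion": [[[0, 0, 0], [0.002, 0, 0], 0.088], [[0, 0, 0], [0.003, 0, 0], 0.088]]}}

```text
time_s: 23.85
tcp_pos: [0.4792, 0.211, 0.0269]
tool_rot: [0.003, 1.0, -0.025, -0.012]
force: [-31.7, 1.0, 27.2]
width: 0.998
```

```bash
python3 - <<'E'
from h import *
for n in ("top","scene"):
    s=snapshot(n); trayfit(s)
plan([])
E
```

```text
tray corner-frame [-0.0925 -0.1599] [0.3207 0.1906] 89.65
[[-0.18880000710487366, -0.319599986076355], [0.0017999999690800905, -0.3208000063896179], [0.003700000001117587, -9.999999747378752e-05], [-0.1868000030517578, 0.0010999999940395355]]
tray corner-frame [-0.0944 -0.1603] [0.3214 0.1946] 89.79
[[-0.1923000067472458, -0.3206999897956848], [0.002300000051036477, -0.321399986743927], [0.0034000000450760126, 0.0], [-0.19120000302791595, 0.000699999975040555]]
t 23.95 tcp [0.4792 0.2111 0.0269] yaw -0.0491 F [-28.5  -0.9  24. ] w 0.0878 q [0.36 0.25 2.1  0.01 0.81 1.98]
```

>>> {"name": "jog_arm", "arguments": {"motion": [[[0, 0, 0], [-0.01, 0, 0], 0.088], [[0, 0, 0], [-0.03, 0, -0.01], 0.088], [[0, 0, 0], [-0.06, 0, -0.05], 0.088], [[0, 0, 0], [-0.08, 0.04, -0.09], 0.088], [[0, 0, 0], [-0.08, 0.08, -0.1], 0.088], [[0, 0, 0], [-0.08, 0.12, -0.1], 0.088], [[0, 0, 0], [-0.08, 0.16, -0.1], 0.088]]}}

```text
time_s: 24.65
tcp_pos: [0.4037, 0.0554, 0.1303]
tool_rot: [-0.0, 1.0, -0.022, 0.003]
force: [0.3, 0.0, 0.1]
width: 0.996
```

```bash
python3 - <<'E'
from h import *
for n in ("top","scene"):
    s=snapshot(n); trayfit(s); save(s,n+"6.png",(155,110,275,210) if n=="top" else (200,180,380,315))
plan([])
E
```

```text
tray corner-frame [-0.0928 -0.16  ] [0.3201 0.1905] 89.67
[[-0.1889999955892563, -0.31949999928474426], [0.001500000013038516, -0.3206000030040741], [0.0034000000450760126, -0.0005000000237487257], [-0.18719999492168427, 0.0006000000284984708]]
tray corner-frame [-0.0933 -0.1604] [0.3214 0.1947] 89.97
[[-0.1907999962568283, -0.32100000977516174], [0.004000000189989805, -0.32109999656677246], [0.00419999985024333, 0.00019999999494757503], [-0.19059999287128448, 0.0003000000142492354]]
t 24.75 tcp [0.403  0.0532 0.1293] yaw -0.0509 F [-0.8  1.   0.1] w 0.0879 q [ 0.07 -0.14  2.28 -0.    0.99  1.69]
```

View pics/top6.png

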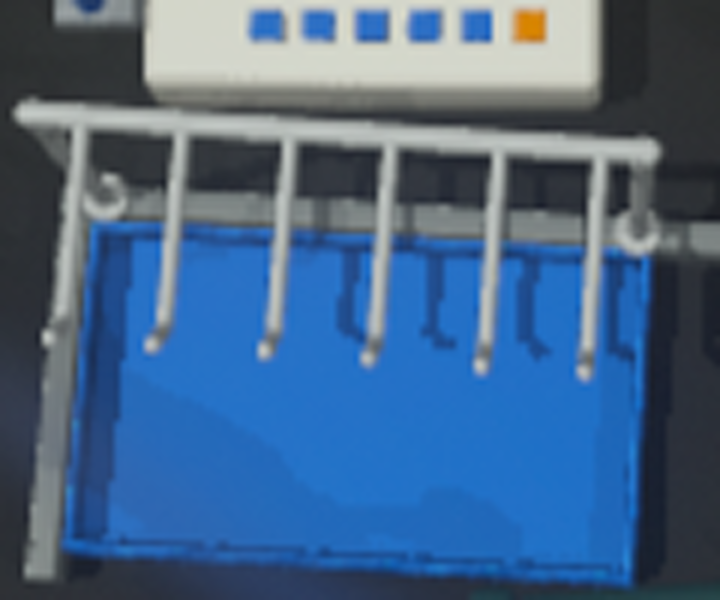

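View pics/scene6.png

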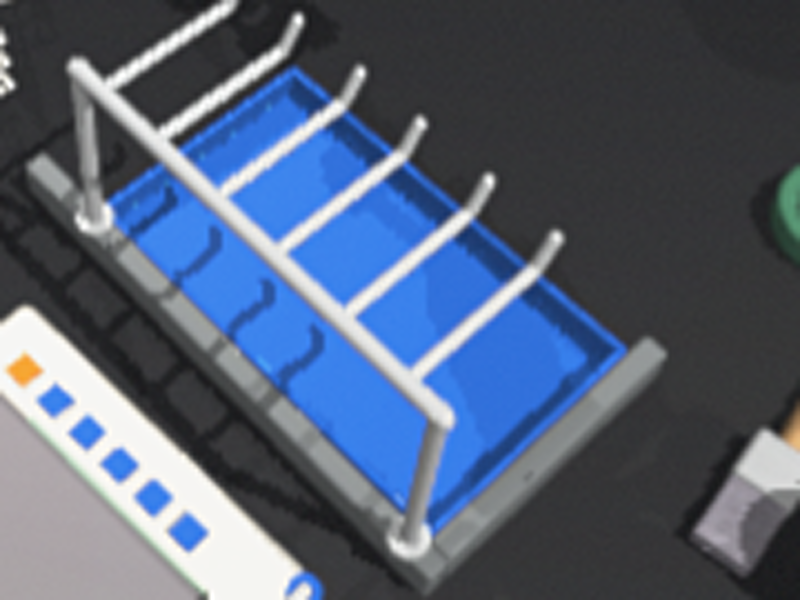

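The tray looks flush on both sides. I'll confirm with a gentle +y press near the front of the right wall, clear of the prongs.

```bash
python3 - <<'E'
from h import *
ps=corner(-.212,-.365)
plan([(*ps,.11,1.5258)])
E
```

```text
t 24.75 tcp [0.403  0.0532 0.1293] yaw -0.0509 F [-0.8  1.   0.1] w 0.0879 q [ 0.07 -0.14  2.28 -0.    0.99  1.69]
[0.2, -0.1, -90.3] [0.057, 0.0422, 0.0195] len 0.074
```

>>> {"name": "jog_arm", "arguments": {"motion": [[[0, 0, -8], [0, 0.01, 0], 0.088], [[0, 0, -16], [0, 0.02, 0], 0.088], [[0, 0, -24], [0, 0.042, 0], 0.088], [[0, 0, -32], [0.01, 0.042, 0], 0.088], [[0, 0, -40], [0.02, 0.042, 0], 0.088], [[0, 0, -48], [0.03, 0.042, 0], 0.088], [[0, 0, -56], [0.045, 0.042, 0], 0.088], [[0, 0, -64], [0.055, 0.042, 0.01], 0.088]]}}

```text
time_s: 25.55
tcp_pos: [0.4585, 0.0128, 0.1199]
tool_rot: [0.001, 0.858, 0.513, 0.002]
force: [-0.5, 0.4, -0.0]
width: 1.002
```

>>> {"name": "jog_arm", "arguments": {"motion": [[[0, 0, -8], [0, 0, 0], 0.088], [[0, 0, -16], [0, 0, 0], 0.088], [[0, 0, -24], [0, 0, 0.0], 0.088], [[0, 0, -26], [0, 0, 0.02], 0.088], [[0, 0, -26], [0, 0, 0.04], 0.088], [[0, 0, -26], [0, 0, 0.05], 0.088], [[0, 0, -26], [0, 0, 0.05], 0.088]]}}

```text
time_s: 26.25
tcp_pos: [0.4543, 0.0127, 0.0669]
tool_rot: [-0.001, 0.723, 0.691, -0.001]
force: [-0.4, 0.4, 0.7]
width: 0.996
```

```bash
python3 - <<'E'
from h import *
ps=corner(-.212,-.365)
plan([(*ps,.028,1.5258),(*corner(-.212,-.334),.028,1.5258)])
E
```

```text
t 26.25 tcp [0.4543 0.0127 0.0669] yaw 1.5253 F [-0.4  0.4  0.7] w 0.0877 q [-0.03  0.06  2.23  0.    0.85  0.02]
[-0.2, -0.0, -0.0] [-0.0044, 0.0038, 0.0389] len 0.039
[-0.2, -0.0, -0.0] [0.0266, 0.0038, 0.0389] len 0.047
```

>>> {"name": "jog_arm", "arguments": {"motion": [[[0, 0, 0], [0, 0.003, 0.02], 0.088], [[0, 0, 0], [0, 0.003, 0.038], 0.088], [[0, 0, 0], [0, 0.003, 0.038], 0.088], [[0, 0, 0], [0.01, 0.003, 0.038], 0.088], [[0, 0, 0], [0.018, 0.003, 0.038], 0.088], [[0, 0, 0], [0.022, 0.003, 0.038], 0.088], [[0, 0, 0], [0.025, 0.003, 0.038], 0.088]]}}

```text
time_s: 26.95
tcp_pos: [0.4601, 0.0379, 0.0312]
tool_rot: [0.001, 0.723, 0.691, 0.001]
force: [-0.0, -0.5, 0.7]
width: 1.002
```

>>> {"name": "jog_arm", "arguments": {"motion": [[[0, 0, 0], [0.002, 0, 0], 0.088], [[0, 0, 0], [0.003, 0, 0], 0.088]]}}

```text
time_s: 27.15
tcp_pos: [0.4596, 0.0404, 0.0305]
tool_rot: [0.0, 0.723, 0.691, 0.0]
force: [0.4, 0.1, -0.2]
width: 0.998
```

>>> {"name": "jog_arm", "arguments": {"motion": [[[0, 0, 0], [0.002, 0, 0], 0.088], [[0, 0, 0], [0.002, 0, 0], 0.088]]}}

```text
time_s: 27.35
tcp_pos: [0.4594, 0.0408, 0.0305]
tool_rot: [0.001, 0.723, 0.691, -0.001]
force: [-1.4, -6.6, 4.0]
width: 1.002
```

>>> {"name": "jog_arm", "arguments": {"motion": [[[0, 0, 0], [0.002, 0, 0], 0.088], [[0, 0, 0], [0.003, 0, 0], 0.088]]}}

```text
time_s: 27.55
tcp_pos: [0.459, 0.0415, 0.0306]
tool_rot: [0.001, 0.723, 0.691, -0.003]
force: [-5.0, -24.5, 8.7]
width: 0.997
```

>>> {"name": "jog_arm", "arguments": {"motion": [[[0, 0, 0], [0.002, 0, 0], 0.088], [[0, 0, 0], [0.003, 0, 0], 0.088]]}}

```text
time_s: 27.75
tcp_pos: [0.4583, 0.0422, 0.0307]
tool_rot: [0.002, 0.723, 0.691, -0.005]
force: [-8.6, -35.5, 14.4]
width: 1.003
```

```bash
python3 - <<'E'
from h import *
for n in ("top","scene"):
    s=snapshot(n); trayfit(s)
plan([])
E
```

```text
tray corner-frame [-0.0934 -0.1596] [0.32   0.1904] 89.43
[[-0.19009999930858612, -0.31859999895095825], [0.0003000000142492354, -0.320499986410141], [0.0034000000450760126, -0.0005000000237487257], [-0.18700000643730164, 0.00139999995008111]]
tray corner-frame [-0.0944 -0.1604] [0.3218 0.1931] 89.6
[[-0.19200000166893005, -0.3206999897956848], [0.0010999999940395355, -0.32199999690055847], [0.0032999999821186066, -0.00019999999494757503], [-0.18979999423027039, 0.0012000000569969416]]
t 27.85 tcp [0.4582 0.0422 0.0307] yaw 1.524 F [ -7.5 -31.4  12.4] w 0.0877 q [ 0.04  0.13  2.24 -0.01  0.77  0.1 ]
```

Flush, but the press turned it a hair (~1 mm at back-right). One more short +x press to square it.

>>> {"name": "jog_arm", "arguments": {"motion": [[[0, 0, 0], [-0.008, 0, 0], 0.088], [[0, 0, 0], [-0.03, 0, -0.01], 0.088], [[0, 0, 8], [-0.03, -0.04, -0.05], 0.088], [[0, 0, 16], [-0.02, -0.08, -0.07], 0.088], [[0, 0, 24], [0.0, -0.1, -0.07], 0.088], [[0, 0, 32], [0.04, -0.1, -0.07], 0.088], [[0, 0, 40], [0.08, -0.1, -0.07], 0.088], [[0, 0, 48], [0.12, -0.1, -0.07], 0.088]]}}

```text
time_s: 28.65
tcp_pos: [0.3654, 0.1658, 0.1008]
tool_rot: [0.0, 0.935, 0.354, 0.001]
force: [0.7, -0.4, -0.8]
width: 0.999
```

```bash
python3 - <<'E'
from h import *
plan([(.425,.213,.08,-.047)])
E
```

```text
t 28.65 tcp [0.3654 0.1658 0.1008] yaw 0.7245 F [ 0.7 -0.4 -0.8] w 0.088 q [ 0.36 -0.1   2.31 -0.    0.93  1.21]
[-0.0, -0.1, 44.2] [0.0759, 0.0041, 0.0209] len 0.079
```

>>> {"name": "jog_arm", "arguments": {"motion": [[[0, 0, 8], [0.01, 0, 0], 0.088], [[0, 0, 16], [0.02, 0, 0], 0.088], [[0, 0, 24], [0.03, 0, 0], 0.088], [[0, 0, 32], [0.05, 0, 0], 0.088], [[0, 0, 40], [0.07, 0.004, 0], 0.088], [[0, 0, 44.2], [0.076, 0.004, 0.02], 0.088], [[0, 0, 44.2], [0.076, 0.004, 0.02], 0.088], [[0, 0, 44.2], [0.076, 0.004, 0.02], 0.088]]}}

```text
time_s: 29.45
tcp_pos: [0.4238, 0.212, 0.0797]
tool_rot: [0.001, 1.0, -0.019, -0.001]
force: [-0.0, 0.0, -0.1]
width: 1.003
```

```bash
python3 - <<'E'
from h import *
plan([(.43,.213,.027,-.047),(.478,.211,.027,-.047)])
E
```

```text
t 29.45 tcp [0.4238 0.212  0.0797] yaw -0.0388 F [-0.   0.  -0.1] w 0.0883 q [0.41 0.07 2.19 0.   0.88 2.02]
[0.1, 0.1, 0.5] [0.0063, -0.0013, 0.0527] len 0.053
[0.1, 0.1, 0.5] [0.0544, -0.0012, 0.0526] len 0.076
```

>>> {"name": "jog_arm", "arguments": {"motion": [[[0, 0, 0.5], [0, 0, 0.025], 0.088], [[0, 0, 0.5], [0.005, 0, 0.051], 0.088], [[0, 0, 0.5], [0.02, 0, 0.052], 0.088], [[0, 0, 0.5], [0.035, 0, 0.052], 0.088], [[0, 0, 0.5], [0.045, 0, 0.052], 0.088], [[0, 0, 0.5], [0.05, 0, 0.052], 0.088], [[0, 0, 0.5], [0.053, 0, 0.052], 0.088], [[0, 0, 0.5], [0.055, 0, 0.052], 0.088]]}}

```text
time_s: 30.25
tcp_pos: [0.4784, 0.2101, 0.0287]
tool_rot: [0.0, 1.0, -0.025, -0.002]
force: [-8.3, 0.3, 5.0]
width: 1.001
```

>>> {"name": "jog_arm", "arguments": {"motion": [[[0, 0, 0], [0.002, 0, 0], 0.088], [[0, 0, 0], [0.003, 0, 0], 0.088]]}}

```text
time_s: 30.45
tcp_pos: [0.4791, 0.2095, 0.0281]
tool_rot: [0.001, 1.0, -0.025, -0.004]
force: [-12.3, 1.2, 10.1]
width: 0.999
```

>>> {"name": "jog_arm", "arguments": {"motion": [[[0, 0, 0], [0.002, 0, 0], 0.088], [[0, 0, 0], [0.002, 0, 0], 0.088]]}}

```text
time_s: 30.65
tcp_pos: [0.4791, 0.2095, 0.0279]
tool_rot: [0.001, 1.0, -0.025, -0.006]
force: [-15.9, 2.0, 12.8]
width: 1.0
```

>>> {"name": "jog_arm", "arguments": {"motion": [[[0, 0, 0], [0.002, 0, 0], 0.088], [[0, 0, 0], [0.004, 0, 0], 0.088]]}}

```text
time_s: 30.85
tcp_pos: [0.4793, 0.2094, 0.0277]
tool_rot: [0.001, 1.0, -0.026, -0.01]
force: [-31.6, 4.6, 27.8]
width: 0.998
```

>>> {"name": "jog_arm", "arguments": {"motion": [[[0, 0, 0], [-0.01, 0, 0], 0.088], [[0, 0, 0], [-0.03, 0, -0.02], 0.088], [[0, 0, 0], [-0.04, 0, -0.06], 0.088], [[0, 0, 0], [-0.05, 0.02, -0.11], 0.08], [[0, 0, 0], [-0.05, 0.06, -0.15], 0.06], [[0, 0, 0], [-0.05, 0.1, -0.19], 0.05], [[0, 0, 0], [-0.05, 0.14, -0.21], 0.05], [[0, 0, 0], [-0.05, 0.19, -0.23], 0.05]]}}

```text
time_s: 31.65
tcp_pos: [0.4306, 0.0354, 0.2554]
tool_rot: [-0.0, 1.0, -0.024, 0.003]
force: [0.6, -0.0, 0.4]
width: 0.58
```

```bash
python3 - <<'E'
from h import *
S=[snapshot(n) for n in ("top","scene")]
for s in S: trayfit(s)
save(S[0],"t7.png"); save(S[1],"s7.png",(200,180,380,315))
baskets(S); plan([])
E
```

```text
tray corner-frame [-0.0927 -0.1594] [0.3211 0.1908] 89.57
[[-0.18930000066757202, -0.31929999589920044], [0.001500000013038516, -0.3206999897956848], [0.0038999998942017555, 0.00039999998989515007], [-0.18690000474452972, 0.0017999999690800905]]
tray corner-frame [-0.0935 -0.1606] [0.1942 0.3221] 0.06
[[-0.1907999962568283, 0.0003000000142492354], [-0.19050000607967377, -0.32179999351501465], [0.003700000001117587, -0.3215999901294708], [0.0034000000450760126, 0.0005000000237487257]]
red [37.      0.4285 -0.1521  0.1457 -0.3271 -0.045   0.0476  0.4296 -0.1504]
red [23.      0.4283 -0.1513  0.1446 -0.319  -0.0452  0.047   0.4313 -0.1464]
yellow [43.      0.6551 -0.149   0.1461 -0.1858 -0.0458  0.0451  0.6548 -0.1479]
yellow [30.      0.6548 -0.1482  0.1448 -0.186  -0.0476  0.0452  0.6556 -0.1458]
green [40.      0.5609 -0.2137  0.1461 -0.3225 -0.0452  0.047   0.5613 -0.2128]
green [21.      0.5615 -0.2136  0.1445 -0.3179 -0.0433  0.0468  0.5634 -0.2075]
t 31.75 tcp [0.432  0.0321 0.2566] yaw -0.055 F [0.4 0.8 0.2] w 0.0501 q [ 0.02 -0.21  2.1  -0.    1.25  1.65]
```

View pics/t7.png

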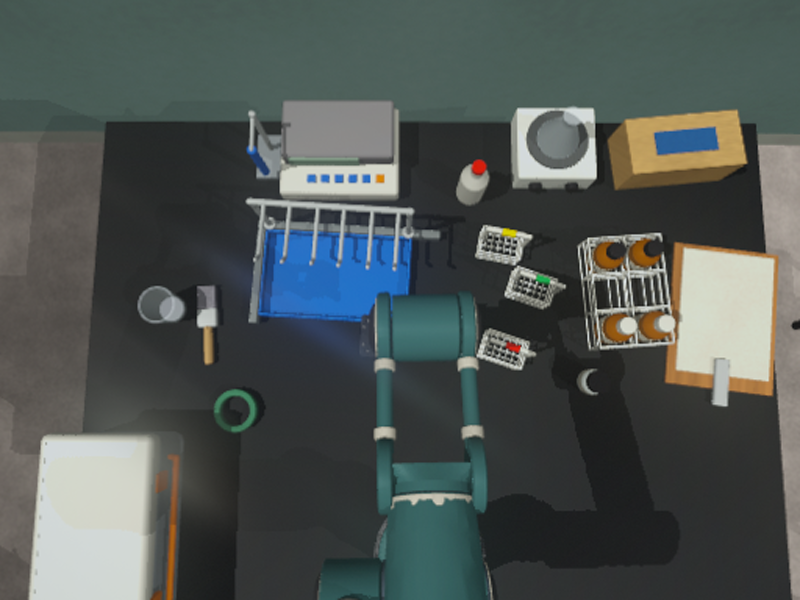

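View pics/s7.png

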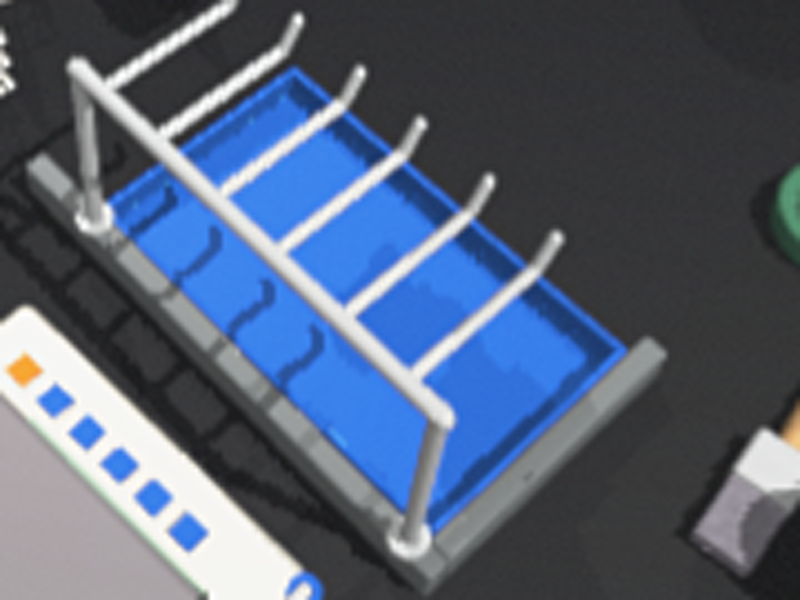

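Tray is home at the kerbs; three baskets measured (red (.429,−.152), green (.561,−.214), yellow (.655,−.149)). Grasp red first.

```bash
python3 - <<'E'
from h import *
plan([(.429,-.1517,.22,1.251)])
E
```

```text
t 31.75 tcp [0.432  0.0321 0.2566] yaw -0.055 F [0.4 0.8 0.2] w 0.0501 q [ 0.02 -0.21  2.1  -0.    1.25  1.65]
[0.4, -0.4, -74.8] [0.0068, 0.1837, 0.0369] len 0.187
```

>>> {"name": "jog_arm", "arguments": {"motion": [[[0, 0, -8], [0, 0.02, 0], 0.05], [[0, 0, -16], [0, 0.05, 0], 0.05], [[0, 0, -24], [0, 0.08, 0], 0.05], [[0, 0, -32], [0, 0.11, 0], 0.05], [[0, 0, -40], [0, 0.14, 0], 0.05], [[0, 0, -48], [0.006, 0.17, 0], 0.05], [[0, 0, -56], [0.006, 0.183, 0.01], 0.05], [[0, 0, -64], [0.006, 0.183, 0.03], 0.05]]}}

```text
time_s: 32.55
tcp_pos: [0.4285, -0.1482, 0.2232]
tool_rot: [0.002, 0.86, 0.511, 0.001]
force: [0.7, 0.2, 0.3]
width: 0.566
```

>>> {"name": "jog_arm", "arguments": {"motion": [[[0, 0, -8], [0, 0, 0], 0.05], [[0, 0, -10.8], [0, 0, 0], 0.05], [[0, 0, -10.8], [0, 0, 0], 0.05], [[0, 0, -10.8], [0, 0, 0], 0.05]]}}

```text
time_s: 32.95
tcp_pos: [0.4272, -0.1461, 0.222]
tool_rot: [-0.0, 0.809, 0.587, 0.0]
force: [0.7, -0.7, 0.5]
width: 0.568
```

```bash
python3 - <<'E'
from h import *
plan([(.429,-.1517,.14,1.251)])
E
```

```text
t 32.95 tcp [ 0.4272 -0.1461  0.222 ] yaw 1.2555 F [ 0.7 -0.7  0.5] w 0.0501 q [-0.38 -0.14  2.1   0.    1.18 -0.07]
[-0.0, -0.0, 0.3] [-0.0048, 0.0035, 0.082] len 0.082
```

>>> {"name": "jog_arm", "arguments": {"motion": [[[0, 0, 0.3], [-0.005, 0.0035, 0.02], 0.05], [[0, 0, 0.3], [-0.005, 0.0035, 0.05], 0.05], [[0, 0, 0.3], [-0.005, 0.0035, 0.075], 0.05], [[0, 0, 0.3], [-0.005, 0.0035, 0.081], 0.05], [[0, 0, 0.3], [-0.005, 0.0035, 0.081], 0.05]]}}

```text
time_s: 33.45
tcp_pos: [0.4281, -0.152, 0.1404]
tool_rot: [-0.001, 0.811, 0.585, -0.001]
force: [-0.6, 0.7, 0.0]
width: 0.569
```

```bash
python3 - <<'E'
from h import *
plan([(.429,-.1517,.14,1.251)])
s=snapshot('scene'); save(s,'r1.png',(160,90,310,210))
E
```

```text
t 33.45 tcp [ 0.4281 -0.152   0.1404] yaw 1.2506 F [-0.6  0.7  0. ] w 0.0501 q [-0.4  -0.05  2.18  0.    1.01 -0.08]
[-0.1, -0.0, -0.0] [0.0005, 0.0007, 0.0004] len 0.001
```

View pics/r1.png

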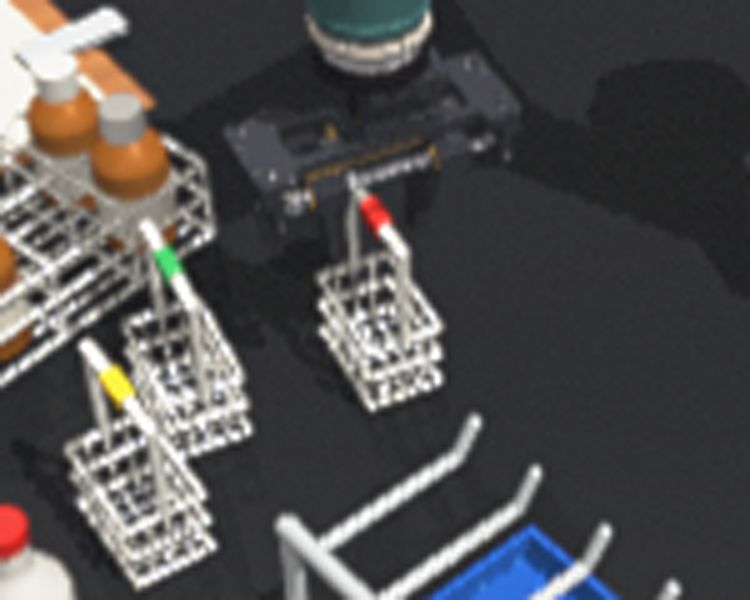

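```bash
python3 - <<'E'
from h import *
s=snapshot('scene'); st=readout.state(); q=st["tool_rot"]; R=Ro.from_quat([q[1],q[2],q[3],q[0]]).as_matrix(); p=st["tcp_pos"]
P=[p,p+R@[0,.025,.019],p+R@[0,-.025,.019],p+R@[0,.0425,0.019],p+R@[0,-.0425,.019]]
print(proj(s,P).round(1).tolist())
save(s,'r2.png',(205,105,265,150),marks=proj(s,P))
X=cloud(s); 
for uv in [(235,133),(228,131),(241,131),(245,128),(226,134),(238,128),(232,128)]: print(uv,X[uv[1],uv[0]].round(3), s["frame"][uv[1],uv[0]])
E
```

```text
[[234.1, 132.8], [227.7, 139.0], [240.7, 134.8], [223.0, 140.6], [245.2, 133.3]]
(235, 133) [ 0.43  -0.147  0.145] [251  66  57]
(228, 131) [ 0.476 -0.13   0.193] [52 52 53]
(241, 131) [ 0.407 -0.141  0.144] [32 33 33]
(245, 128) [ 0.397 -0.132  0.157] [39 38 43]
(226, 134) [ 0.465 -0.154  0.158] [49 50 55]
(238, 128) [ 0.289 -0.284 -0.003] [47 48 51]
(232, 128) [ 0.416 -0.178  0.14 ] [193 191 181]
```

View pics/r2.png

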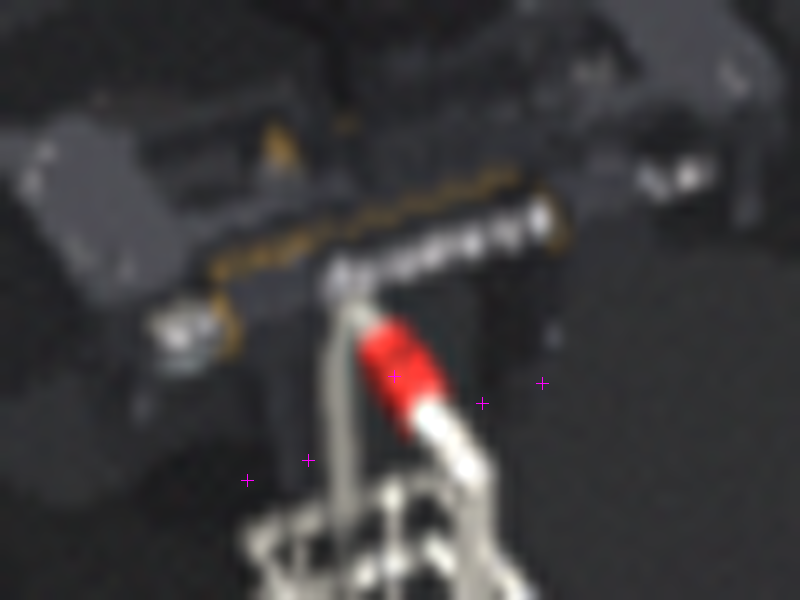

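Fingers straddle the red sleeve at about (234,133). Close.

>>> {"name": "jog_arm", "arguments": {"motion": [[[0, 0, 0], [0, 0, 0], 0.005], [[0, 0, 0], [0, 0, 0], 0.005], [[0, 0, 0], [0, 0, 0], 0.005], [[0, 0, 0], [0, 0, 0], 0.005], [[0, 0, 0], [0, 0, 0], 0.005]], "grip_force": 30}}

```text
time_s: 34.05
tcp_pos: [0.4289, -0.1525, 0.1415]
tool_rot: [0.0, 0.811, 0.585, 0.0]
force: [-2.0, 0.4, 1.2]
width: 0.14
```

```bash
python3 - <<'E'
from h import *
pf=corner(-.17,-.0582)
plan([(.428,-.152,.26,1.251),(.41,.0,.26,1.5258),(*pf,.25,1.5258)])
E
```

```text
t 34.05 tcp [ 0.4289 -0.1525  0.1415] yaw 1.2508 F [-2.   0.4  1.2] w 0.0124 q [-0.4  -0.05  2.18 -0.    1.01 -0.08]
[0.0, 0.0, -0.0] [0.0002, -0.001, -0.1185] len 0.119
[0.0, 0.0, -15.8] [0.1388, -0.0659, -0.1186] len 0.194
[0.0, 0.0, -15.8] [0.4683, -0.0659, -0.1086] len 0.485
```

>>> {"name": "jog_arm", "arguments": {"motion": [[[0, 0, 0], [0, 0, -0.02], 0.005], [[0, 0, 0], [0, 0, -0.06], 0.005], [[0, 0, 0], [0, 0, -0.1], 0.005], [[0, 0, -2], [0.02, -0.01, -0.118], 0.005], [[0, 0, -5], [0.055, -0.03, -0.118], 0.005], [[0, 0, -9], [0.09, -0.05, -0.118], 0.005], [[0, 0, -13], [0.125, -0.065, -0.118], 0.005], [[0, 0, -15.8], [0.16, -0.066, -0.118], 0.005]]}}

```text
time_s: 34.85
tcp_pos: [0.4149, 0.0216, 0.2589]
tool_rot: [-0.0, 0.722, 0.692, -0.0]
force: [1.1, -0.7, -0.5]
width: 0.14
```

```bash
python3 - <<'E'
from h import *
pf=corner(-.17,-.0582)
plan([(*pf,.25,1.5258)])
E
```

```text
t 34.85 tcp [0.4149 0.0216 0.2589] yaw 1.5289 F [ 1.1 -0.7 -0.5] w 0.0124 q [-0.01 -0.25  2.12  0.    1.27  0.03]
[-0.0, -0.0, 0.2] [0.295, 0.0865, 0.0089] len 0.308
```

>>> {"name": "jog_arm", "arguments": {"motion": [[[0, 0, 0.2], [0.03, 0, 0], 0.005], [[0, 0, 0.2], [0.07, 0.01, 0], 0.005], [[0, 0, 0.2], [0.115, 0.02, 0], 0.005], [[0, 0, 0.2], [0.16, 0.035, 0], 0.005], [[0, 0, 0.2], [0.205, 0.05, 0], 0.005], [[0, 0, 0.2], [0.245, 0.065, 0], 0.005], [[0, 0, 0.2], [0.275, 0.08, 0], 0.005], [[0, 0, 0.2], [0.295, 0.086, 0.0], 0.005]]}}

```text
time_s: 35.65
tcp_pos: [0.5161, 0.3134, 0.2583]
tool_rot: [-0.0, 0.723, 0.691, -0.0]
force: [0.4, -1.4, -1.3]
width: 0.138
```

>>> {"name": "jog_arm", "arguments": {"motion": [[[0, 0, 0], [0, 0, 0], 0.005], [[0, 0, 0], [0, 0, 0], 0.005], [[0, 0, 0], [0, 0, 0], 0.005], [[0, 0, 0], [0, 0, 0], 0.005]]}}

```text
time_s: 36.05
tcp_pos: [0.5151, 0.3099, 0.2593]
tool_rot: [0.0, 0.724, 0.69, -0.0]
force: [0.7, 0.1, -1.3]
width: 0.138
```

```bash
python3 - <<'E'
from h import *
plan([(*corner(-.17,-.0582),.245,1.5258),(*corner(-.06,-.0582),.245,1.5258)])
s=snapshot('scene'); save(s,'r3.png',(200,150,380,285)); baskets([s])
E
```

```text
t 36.05 tcp [0.5151 0.3099 0.2593] yaw 1.5221 F [ 0.7  0.1 -1.3] w 0.0121 q [ 0.5   0.12  1.77 -0.    1.25  0.55]
[-0.0, 0.0, -0.2] [0.0027, -0.0017, 0.0143] len 0.015
[-0.0, 0.0, -0.2] [0.0032, 0.1083, 0.0143] len 0.109
yellow [30.      0.6547 -0.1492  0.1444 -0.1834 -0.0486  0.0436  0.6556 -0.1458]
green [21.      0.5613 -0.2141  0.1443 -0.3141 -0.0429  0.0489  0.5635 -0.2071]
```

View pics/r3.png

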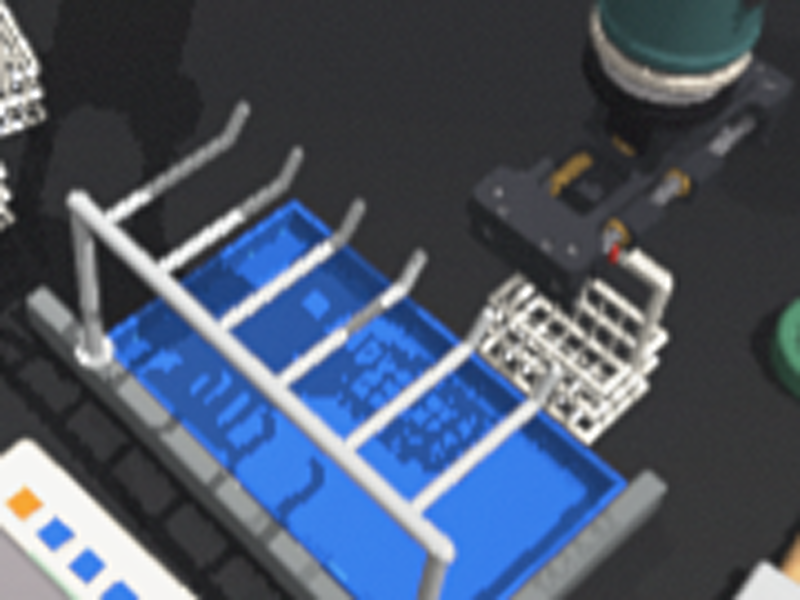

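Basket hangs level and aligned in front of hook 1. Drive in above the prongs.

>>> {"name": "jog_arm", "arguments": {"motion": [[[0, 0, -0.2], [0.0025, 0.01, 0.005], 0.005], [[0, 0, -0.2], [0.003, 0.03, 0.01], 0.005], [[0, 0, -0.2], [0.003, 0.055, 0.01], 0.005], [[0, 0, -0.2], [0.003, 0.08, 0.01], 0.005], [[0, 0, -0.2], [0.003, 0.1, 0.01], 0.005], [[0, 0, -0.2], [0.003, 0.108, 0.01], 0.005], [[0, 0, -0.2], [0.003, 0.108, 0.01], 0.005], [[0, 0, -0.2], [0.003, 0.108, 0.01], 0.005]]}}

```text
time_s: 36.9
tcp_pos: [0.623, 0.3087, 0.2489]
tool_rot: [-0.0, 0.723, 0.691, -0.0]
force: [-0.3, -0.1, -1.5]
width: 0.143
```

```bash
python3 - <<'E'
from h import *
plan([(*corner(-.06,-.0582),.2095,1.5258)])
for n in ("scene","top"):
  s=snapshot(n); save(s,n+'r4.png',(200,150,380,285) if n=="scene" else (150,90,290,195)); 
E
```

```text
t 36.9 tcp [0.623  0.3087 0.2489] yaw 1.5264 F [-0.3 -0.1 -1.5] w 0.0126 q [0.42 0.31 1.57 0.   1.27 0.47]
[-0.1, 0.0, 0.0] [-0.0009, 0.0006, 0.0394] len 0.039
```

View pics/scener4.png

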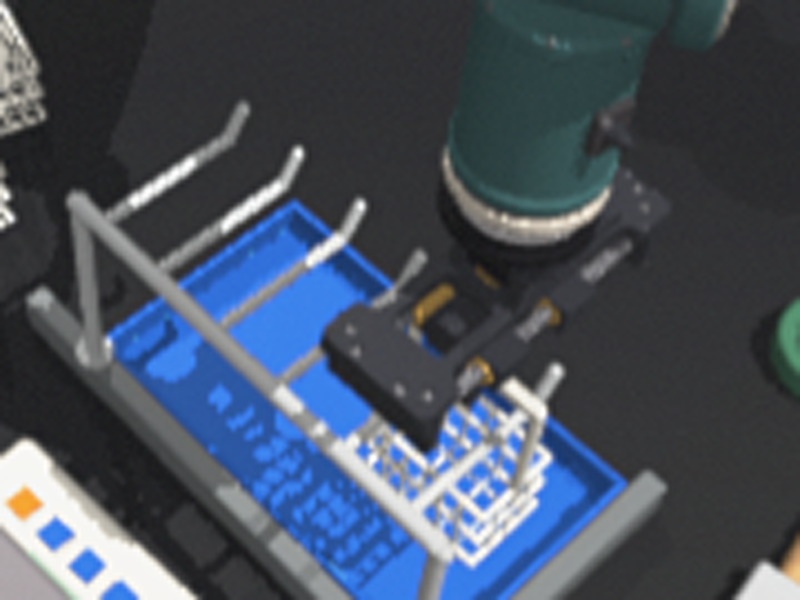

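View pics/topr4.png

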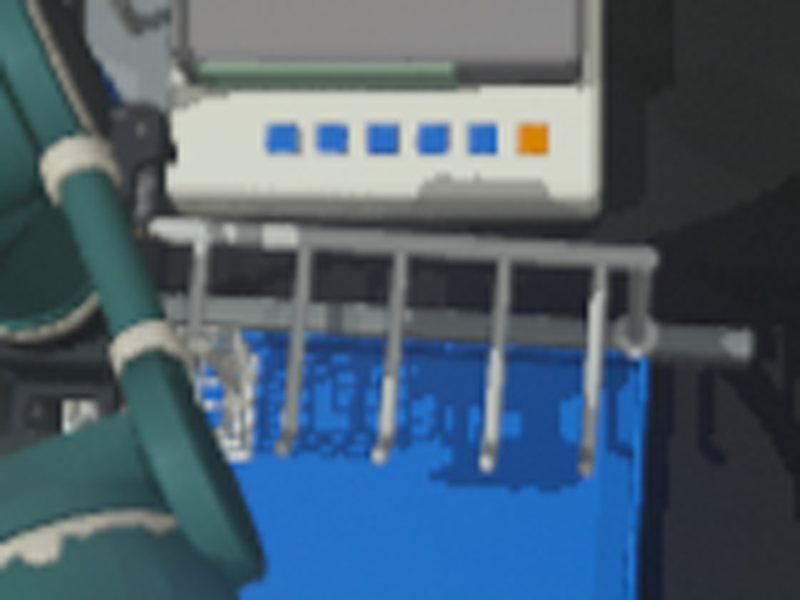

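>>> {"name": "jog_arm", "arguments": {"motion": [[[0, 0, 0], [0, 0, 0.01], 0.005], [[0, 0, 0], [0, 0, 0.022], 0.005], [[0, 0, 0], [0, 0, 0.032], 0.005], [[0, 0, 0], [0, 0, 0.036], 0.005], [[0, 0, 0], [0, 0, 0.038], 0.005], [[0, 0, 0], [0, 0, 0.039], 0.005], [[0, 0, 0], [0, 0, 0.039], 0.005]]}}

```text
time_s: 37.7
tcp_pos: [0.6237, 0.309, 0.2105]
tool_rot: [0.0, 0.723, 0.691, 0.0]
force: [-0.1, 0.6, -0.7]
width: 0.14
```

>>> {"name": "jog_arm", "arguments": {"motion": [[[0, 0, 0], [0, 0, 0.001], 0.005], [[0, 0, 0], [0, 0, 0.002], 0.005], [[0, 0, 0], [0, 0, 0.002], 0.005]]}}

```text
time_s: 38.0
tcp_pos: [0.6239, 0.3091, 0.2093]
tool_rot: [0.0, 0.723, 0.691, 0.001]
force: [-0.2, 0.5, 0.9]
width: 0.143
```

>>> {"name": "jog_arm", "arguments": {"motion": [[[0, 0, 0], [0, 0, 0], 0.02], [[0, 0, 0], [0, 0, 0], 0.035], [[0, 0, 0], [0, 0, 0], 0.035], [[0, 0, 0], [0, 0, 0], 0.035], [[0, 0, 0], [0, 0, -0.015], 0.035], [[0, 0, 0], [0, 0, -0.04], 0.035], [[0, 0, 0], [0, 0, -0.07], 0.035], [[0, 0, 0], [0, -0.03, -0.09], 0.04]]}}

```text
time_s: 38.8
tcp_pos: [0.5963, 0.3102, 0.3016]
tool_rot: [0.001, 0.723, 0.691, 0.002]
force: [-0.1, 0.5, 0.7]
width: 0.447
```

>>> {"name": "jog_arm", "arguments": {"motion": [[[0, 0, 0], [0, -0.04, 0], 0.05], [[0, 0, 0], [-0.03, -0.08, 0], 0.05], [[0, 0, 0], [-0.08, -0.1, 0], 0.05], [[0, 0, 0], [-0.13, -0.1, 0], 0.05], [[0, 0, 0], [-0.18, -0.1, 0], 0.05], [[0, 0, 0], [-0.23, -0.1, 0], 0.05], [[0, 0, 0], [-0.28, -0.08, 0], 0.05], [[0, 0, 0], [-0.33, -0.06, 0], 0.05]]}}

```text
time_s: 39.6
tcp_pos: [0.5154, -0.0082, 0.3003]
tool_rot: [0.001, 0.722, 0.691, 0.001]
force: [1.1, 1.6, 0.2]
width: 0.568
```

```bash
python3 - <<'E'
from h import *
S=[snapshot(n) for n in ("top","scene")]
save(S[0],'t8.png',(150,90,290,195)); save(S[1],'s8.png',(200,150,380,285)); baskets(S); trayfit(S[0])
plan([(.5613,-.2138,.23,1.251)])
E
```

```text
red [31.      0.6227  0.3085  0.2146 -0.1146 -0.044   0.0458  0.6248  0.309 ]
red [43.      0.6246  0.3088  0.2132 -0.068  -0.0463  0.0465  0.6248  0.3103]
yellow [30.      0.655  -0.1491  0.1447 -0.1826 -0.0435  0.0482  0.6558 -0.1447]
green [32.      0.5604 -0.2136  0.1451 -0.3234 -0.0442  0.0451  0.561  -0.2137]
green [18.      0.5621 -0.214   0.1451 -0.3111 -0.046   0.0471  0.5637 -0.207 ]
tray corner-frame [-0.0926 -0.16  ] [0.3201 0.1903] 89.47
[[-0.1891999989748001, -0.3192000091075897], [0.0010999999940395355, -0.32100000977516174], [0.004000000189989805, -0.0008999999845400453], [-0.18619999289512634, 0.0008999999845400453]]
t 39.7 tcp [ 0.5168 -0.0116  0.2999] yaw 1.5203 F [ 0.5  0.1 -0.8] w 0.0499 q [-0.07 -0.06  1.89 -0.    1.32 -0.02]
[0.2, 0.1, 15.4] [-0.1996, 0.0545, 0.0705] len 0.219
```

View pics/t8.png

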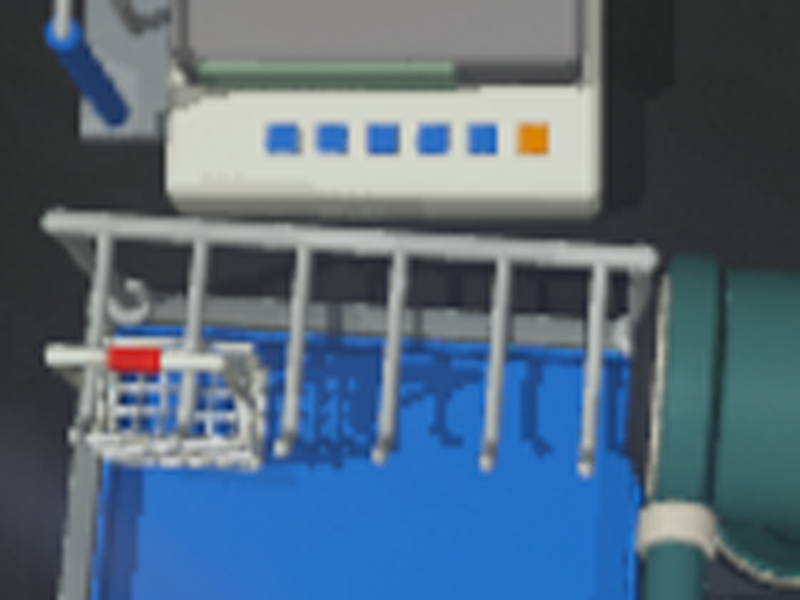

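View pics/s8.png

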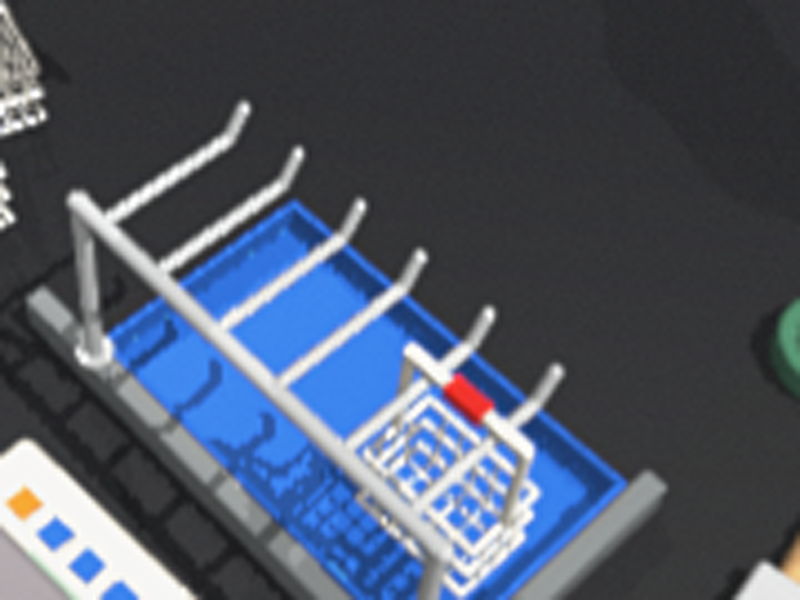

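Red hangs level on hook 1 (bar across both prongs, sleeve centred at (305,239)). Next, green.

>>> {"name": "jog_arm", "arguments": {"motion": [[[0, 0, 5], [-0.04, 0.01, 0], 0.05], [[0, 0, 10], [-0.09, 0.03, 0], 0.05], [[0, 0, 15.4], [-0.14, 0.05, 0.02], 0.05], [[0, 0, 15.4], [-0.18, 0.0545, 0.04], 0.05], [[0, 0, 15.4], [-0.2, 0.0545, 0.07], 0.05], [[0, 0, 15.4], [-0.2, 0.0545, 0.07], 0.05], [[0, 0, 15.4], [-0.2, 0.0545, 0.07], 0.05], [[0, 0, 15.4], [-0.2, 0.0545, 0.07], 0.05]]}}

```text
time_s: 40.5
tcp_pos: [0.562, -0.2074, 0.2303]
tool_rot: [0.001, 0.808, 0.589, 0.001]
force: [0.4, 0.0, 0.7]
width: 0.569
```

```bash
python3 - <<'E'
from h import *
plan([(.5613,-.2138,.14,1.251)])
E
```

```text
t 40.5 tcp [ 0.562  -0.2074  0.2303] yaw 1.2589 F [0.4 0.  0.7] w 0.0502 q [-0.4   0.14  1.8   0.    1.2  -0.08]
[0.1, -0.0, 0.5] [-0.0063, 0.0011, 0.0903] len 0.09
```

>>> {"name": "jog_arm", "arguments": {"motion": [[[0, 0, 0.5], [-0.006, 0.001, 0.02], 0.05], [[0, 0, 0.5], [-0.006, 0.001, 0.05], 0.05], [[0, 0, 0.5], [-0.006, 0.001, 0.08], 0.05], [[0, 0, 0.5], [-0.006, 0.001, 0.09], 0.05], [[0, 0, 0.5], [-0.006, 0.001, 0.09], 0.05]]}}

```text
time_s: 41.0
tcp_pos: [0.5599, -0.2131, 0.138]
tool_rot: [-0.001, 0.811, 0.585, -0.0]
force: [-0.3, 0.2, 1.1]
width: 0.567
```

```bash
python3 - <<'E'
from h import *
plan([(.5613,-.2138,.14,1.251)])
s=snapshot('scene'); p=readout.state()["tcp_pos"]; save(s,'g2.png',(170,105,230,150),marks=proj(s,[p]))
E
```

```text
t 41.0 tcp [ 0.5599 -0.2131  0.138 ] yaw 1.2507 F [-0.3  0.2  1.1] w 0.0499 q [-0.41  0.22  1.89  0.    1.03 -0.09]
[-0.1, -0.0, -0.0] [-0.0002, 0.0016, -0.002] len 0.003
```

View pics/g2.png

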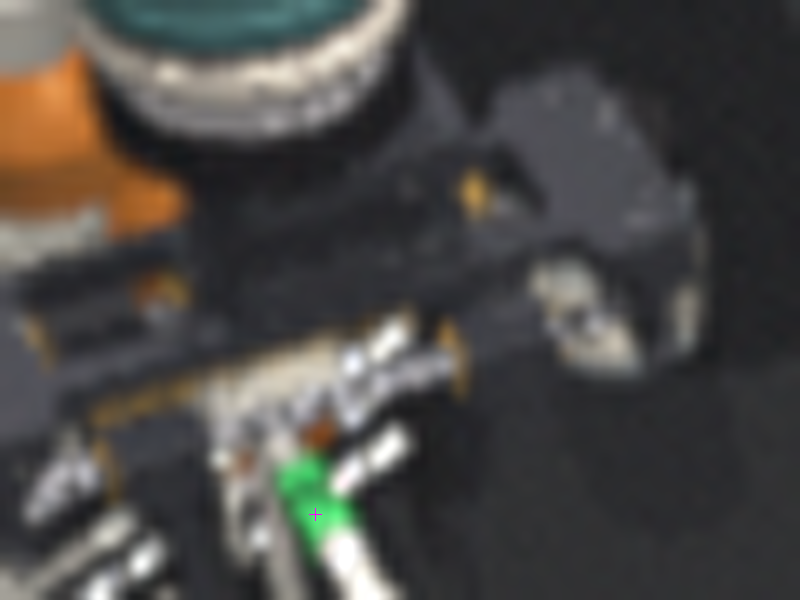

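Green sleeve at (194,143), centred. Close, lift, then carry over to hook 2.

>>> {"name": "jog_arm", "arguments": {"motion": [[[0, 0, 0], [0, 0.001, -0.002], 0.005], [[0, 0, 0], [0, 0.001, -0.002], 0.005], [[0, 0, 0], [0, 0.001, -0.002], 0.005], [[0, 0, 0], [0, 0.001, -0.002], 0.005], [[0, 0, 0], [0, 0.001, -0.002], 0.005]]}}

```text
time_s: 41.55
tcp_pos: [0.5611, -0.215, 0.1406]
tool_rot: [0.0, 0.811, 0.585, 0.0]
force: [-1.4, 0.4, 3.1]
width: 0.142
```

>>> {"name": "jog_arm", "arguments": {"motion": [[[0, 0, 0], [0, 0, -0.02], 0.005], [[0, 0, 0], [0, 0, -0.05], 0.005], [[0, 0, 0], [0, 0, -0.08], 0.005], [[0, 0, 0], [0, 0, -0.11], 0.005], [[0, 0, 0], [0, 0, -0.13], 0.005], [[0, 0, 0], [0, 0, -0.13], 0.005]]}}

```text
time_s: 42.15
tcp_pos: [0.5627, -0.2157, 0.2739]
tool_rot: [0.003, 0.811, 0.585, 0.002]
force: [1.1, -0.5, -1.3]
width: 0.142
```

```bash
python3 - <<'E'
from h import *
plan([(*corner(-.2,-.3),.27,1.5258),(*corner(-.17,-.162),.26,1.5258)])
E
```

```text
t 42.15 tcp [ 0.5627 -0.2157  0.2739] yaw 1.2489 F [ 1.1 -0.5 -1.3] w 0.0125 q [-0.41  0.11  1.75  0.    1.27 -0.09]
[0.4, 0.1, -15.9] [0.2449, -0.1766, 0.0026] len 0.302
[0.4, 0.1, -15.9] [0.3859, -0.1855, 0.0125] len 0.428
```

>>> {"name": "jog_arm", "arguments": {"motion": [[[0, 0, 0], [0.015, -0.02, 0], 0.005], [[0, 0, -2], [0.045, -0.045, 0], 0.005], [[0, 0, -5], [0.075, -0.075, 0], 0.005], [[0, 0, -8], [0.11, -0.1, 0], 0.005], [[0, 0, -11], [0.145, -0.13, 0], 0.005], [[0, 0, -14], [0.18, -0.15, 0], 0.005], [[0, 0, -15.9], [0.215, -0.17, 0], 0.005], [[0, 0, -15.9], [0.25, -0.178, 0.005], 0.005]]}}

```text
time_s: 42.95
tcp_pos: [0.4692, 0.0801, 0.2638]
tool_rot: [-0.001, 0.722, 0.692, -0.001]
force: [1.4, -0.2, -2.3]
width: 0.139
```

```bash
python3 - <<'E'
from h import *
plan([(*corner(-.17,-.162),.26,1.5258)])
E
```

```text
t 42.95 tcp [0.4692 0.0801 0.2638] yaw 1.5276 F [ 1.4 -0.2 -2.3] w 0.0122 q [ 0.12 -0.12  2.    0.    1.26  0.16]
[-0.1, 0.0, 0.1] [0.1306, 0.0341, 0.0037] len 0.135
```

>>> {"name": "jog_arm", "arguments": {"motion": [[[0, 0, 0.1], [0.035, 0.005, 0], 0.005], [[0, 0, 0.1], [0.07, 0.015, 0.003], 0.005], [[0, 0, 0.1], [0.1, 0.025, 0.004], 0.005], [[0, 0, 0.1], [0.12, 0.032, 0.004], 0.005], [[0, 0, 0.1], [0.13, 0.034, 0.004], 0.005], [[0, 0, 0.1], [0.13, 0.034, 0.004], 0.005], [[0, 0, 0.1], [0.13, 0.034, 0.004], 0.005], [[0, 0, 0.1], [0.13, 0.034, 0.004], 0.005]]}}

```text
time_s: 43.75
tcp_pos: [0.5105, 0.2058, 0.2609]
tool_rot: [-0.0, 0.723, 0.69, -0.001]
force: [0.0, 0.3, -1.5]
width: 0.141
```

```bash
python3 - <<'E'
from h import *
plan([(*corner(-.17,-.162),.25,1.5258),(*corner(-.06,-.162),.25,1.5258)])
s=snapshot('scene'); save(s,'g3.png',(200,150,380,285))
E
```

```text
t 43.75 tcp [0.5105 0.2058 0.2609] yaw 1.524 F [ 0.   0.3 -1.5] w 0.0124 q [ 0.34  0.03  1.87 -0.    1.25  0.39]
[-0.0, 0.0, -0.1] [0.0031, -0.0017, 0.0109] len 0.011
[-0.0, 0.0, -0.1] [0.0033, 0.1083, 0.0108] len 0.109
```

View pics/g3.png

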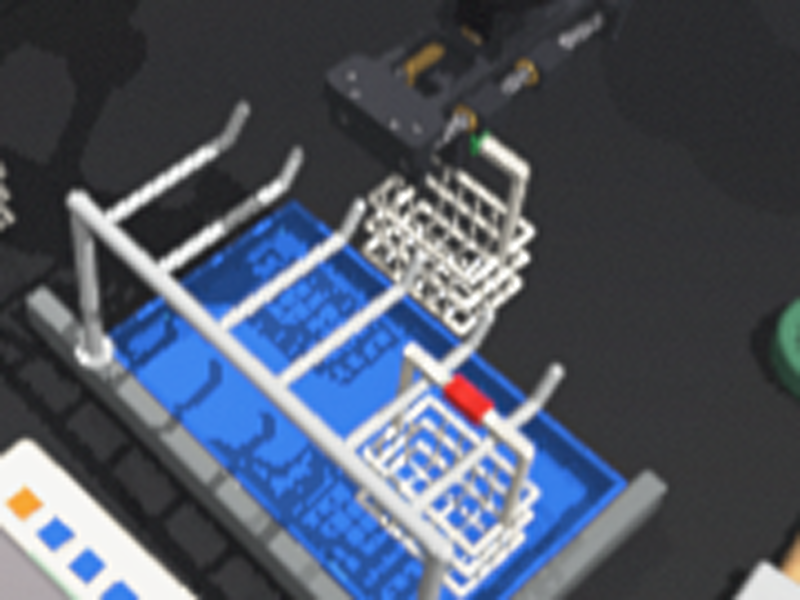

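>>> {"name": "jog_arm", "arguments": {"motion": [[[0, 0, 0], [0.003, 0.01, 0.005], 0.005], [[0, 0, 0], [0.003, 0.03, 0.01], 0.005], [[0, 0, 0], [0.003, 0.055, 0.01], 0.005], [[0, 0, 0], [0.003, 0.08, 0.01], 0.005], [[0, 0, 0], [0.003, 0.1, 0.01], 0.005], [[0, 0, 0], [0.003, 0.108, 0.01], 0.005], [[0, 0, 0], [0.003, 0.108, 0.01], 0.005], [[0, 0, 0], [0.003, 0.108, 0.01], 0.005]]}}

```text
time_s: 44.6
tcp_pos: [0.6184, 0.2048, 0.2508]
tool_rot: [-0.0, 0.723, 0.691, -0.0]
force: [-1.0, -0.3, -2.0]
width: 0.144
```

```bash
python3 - <<'E'
from h import *
plan([(*corner(-.06,-.162),.209,1.5258)])
for n in ("scene","top"):
  s=snapshot(n); save(s,n+'g4.png',(200,150,380,285) if n=="scene" else (150,90,290,195)); 
E
```

```text
t 44.6 tcp [0.6184 0.2048 0.2508] yaw 1.5245 F [-1.  -0.3 -2. ] w 0.0127 q [0.28 0.22 1.66 0.   1.25 0.33]
[-0.1, 0.0, -0.1] [-0.0007, 0.0005, 0.0418] len 0.042
```

View pics/sceneg4.png

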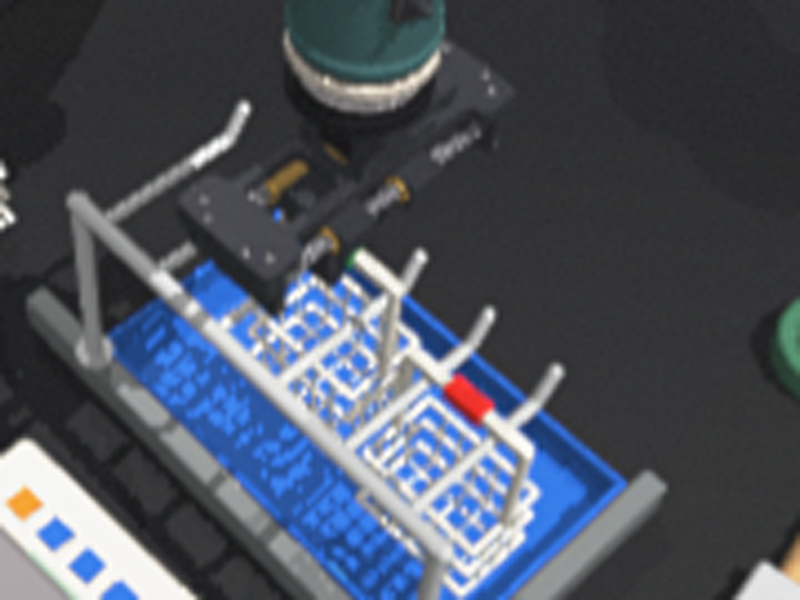

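View pics/topg4.png

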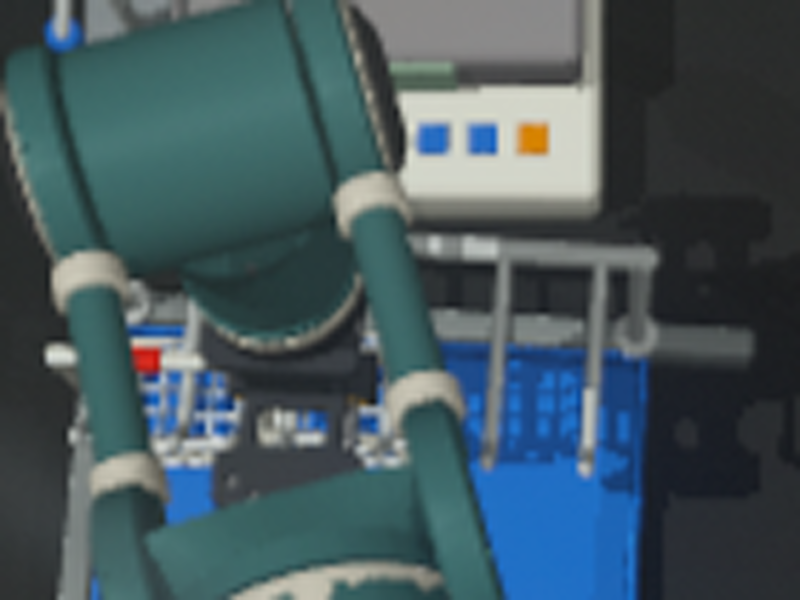

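>>> {"name": "jog_arm", "arguments": {"motion": [[[0, 0, 0], [0, 0, 0.01], 0.005], [[0, 0, 0], [0, 0, 0.022], 0.005], [[0, 0, 0], [0, 0, 0.034], 0.005], [[0, 0, 0], [0, 0, 0.039], 0.005], [[0, 0, 0], [0, 0, 0.041], 0.005], [[0, 0, 0], [0, 0, 0.041], 0.005], [[0, 0, 0], [0, 0, 0.041], 0.005]]}}

```text
time_s: 45.4
tcp_pos: [0.6193, 0.2051, 0.2106]
tool_rot: [0.0, 0.723, 0.691, 0.0]
force: [-0.3, 0.2, -1.8]
width: 0.144
```

>>> {"name": "jog_arm", "arguments": {"motion": [[[0, 0, 0], [0, 0, 0.001], 0.005], [[0, 0, 0], [0, 0, 0.002], 0.005], [[0, 0, 0], [0, 0, 0.002], 0.005]]}}

```text
time_s: 45.7
tcp_pos: [0.6192, 0.205, 0.2085]
tool_rot: [0.0, 0.723, 0.691, 0.0]
force: [1.0, 0.5, -1.8]
width: 0.143
```

>>> {"name": "jog_arm", "arguments": {"motion": [[[0, 0, 0], [0, 0, 0.001], 0.005], [[0, 0, 0], [0, 0, 0.002], 0.005], [[0, 0, 0], [0, 0, 0.002], 0.005]]}}

```text
time_s: 46.0
tcp_pos: [0.6192, 0.2051, 0.2083]
tool_rot: [0.0, 0.723, 0.691, 0.001]
force: [-3.8, -1.2, 5.9]
width: 0.14
```

Seated (load reversed to +5.9 N). Release and retreat.

>>> {"name": "jog_arm", "arguments": {"motion": [[[0, 0, 0], [0, 0, 0], 0.02], [[0, 0, 0], [0, 0, 0], 0.035], [[0, 0, 0], [0, 0, 0], 0.035], [[0, 0, 0], [0, 0, 0], 0.035], [[0, 0, 0], [0, 0, -0.015], 0.035], [[0, 0, 0], [0, 0, -0.04], 0.035], [[0, 0, 0], [0, 0, -0.07], 0.035], [[0, 0, 0], [0, -0.03, -0.09], 0.04]]}}

```text
time_s: 46.8
tcp_pos: [0.5918, 0.2064, 0.2995]
tool_rot: [0.001, 0.724, 0.69, 0.002]
force: [-0.8, 0.7, 0.9]
width: 0.45
```

>>> {"name": "jog_arm", "arguments": {"motion": [[[0, 0, 0], [-0.04, -0.02, 0], 0.05], [[0, 0, 0], [-0.08, -0.04, 0], 0.05], [[0, 0, 0], [-0.13, -0.05, 0], 0.05], [[0, 0, 0], [-0.18, -0.05, 0], 0.05], [[0, 0, 0], [-0.23, -0.05, 0], 0.05], [[0, 0, 0], [-0.26, -0.04, 0], 0.05], [[0, 0, 0], [-0.26, -0.04, 0], 0.05], [[0, 0, 0], [-0.26, -0.04, 0], 0.05]]}}

```text
time_s: 47.6
tcp_pos: [0.5373, -0.0521, 0.2972]
tool_rot: [0.0, 0.724, 0.69, 0.0]
force: [-0.5, 1.0, -0.8]
width: 0.569
```

```bash
python3 - <<'E'
from h import *
S=[snapshot(n) for n in ("top","scene")]
save(S[0],'t9.png',(150,90,290,195)); save(S[1],'s9.png',(200,150,380,285)); b=baskets(S); trayfit(S[0])
plan([(.655,-.1487,.24,1.385)])
E
```

```text
red [32.      0.6228  0.3087  0.2152 -0.135  -0.0446  0.0466  0.624   0.3081]
red [44.      0.6254  0.3084  0.2131 -0.0526 -0.0465  0.0465  0.6249  0.3103]
yellow [29.      0.6553 -0.1495  0.1441 -0.1867 -0.0473  0.047   0.6559 -0.1447]
green [38.      0.6193  0.2065  0.2143 -0.0748 -0.0483  0.0434  0.6194  0.2048]
green [ 4.700e+01  6.199e-01  2.055e-01  2.129e-01  4.700e-03 -4.690e-02
  4.590e-02  6.206e-01  2.070e-01]
tray corner-frame [-0.0924 -0.1597] [0.3208 0.1911] 89.46
[[-0.18950000405311584, -0.3192000091075897], [0.0015999999595806003, -0.32100000977516174], [0.004600000102072954, -0.00019999999494757503], [-0.18639999628067017, 0.0015999999595806003]]
t 47.7 tcp [ 0.5371 -0.0507  0.2968] yaw 1.5254 F [ 0.4 -0.5 -0.3] w 0.05 q [-0.14 -0.02  1.84  0.    1.31 -0.1 ]
[0.0, -0.0, 8.0] [-0.0925, 0.1222, 0.0568] len 0.163
```

View pics/s9.png

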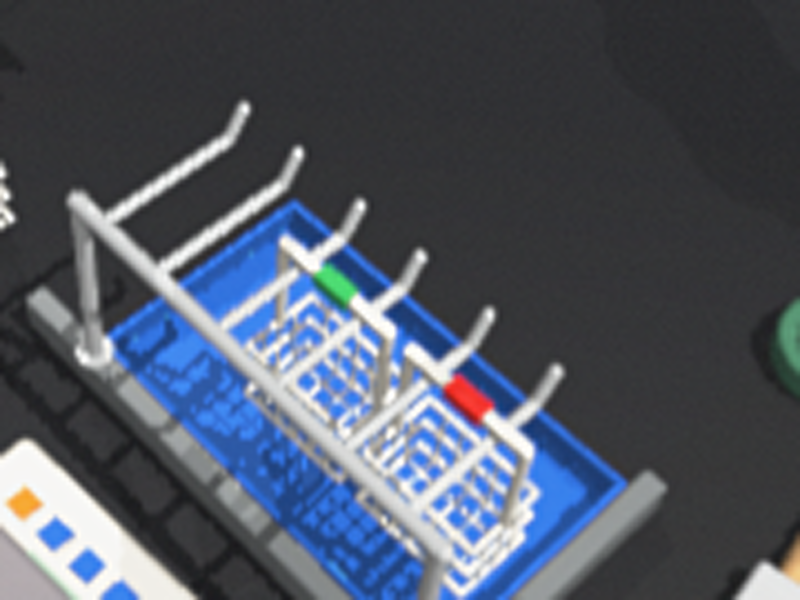

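View pics/t9.png

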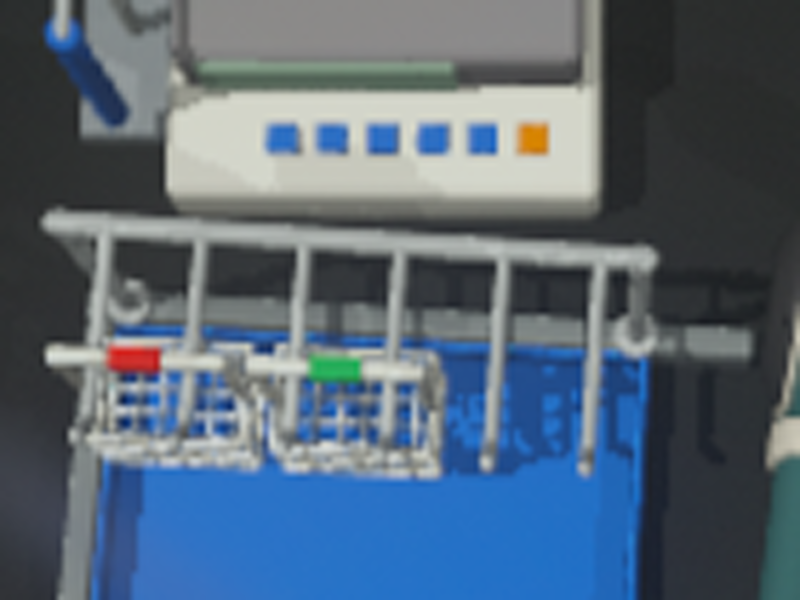

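Green hangs on hook 2. Now yellow.

>>> {"name": "jog_arm", "arguments": {"motion": [[[0, 0, 4], [-0.03, 0.03, 0], 0.05], [[0, 0, 8], [-0.06, 0.07, 0], 0.05], [[0, 0, 8], [-0.085, 0.11, 0.02], 0.05], [[0, 0, 8], [-0.0925, 0.122, 0.05], 0.05], [[0, 0, 8], [-0.0925, 0.122, 0.057], 0.05], [[0, 0, 8], [-0.0925, 0.122, 0.057], 0.05], [[0, 0, 8], [-0.0925, 0.122, 0.057], 0.05]]}}

```text
time_s: 48.4
tcp_pos: [0.6544, -0.148, 0.2403]
tool_rot: [-0.0, 0.769, 0.639, 0.0]
force: [0.3, -0.5, 0.4]
width: 0.565
```

```bash
python3 - <<'E'
from h import *
plan([(.655,-.1488,.14,1.385)])
E
```

```text
t 48.4 tcp [ 0.6544 -0.148   0.2403] yaw 1.3869 F [ 0.3 -0.5  0.4] w 0.0498 q [-0.26  0.27  1.63  0.    1.24 -0.08]
[0.0, -0.0, 0.1] [-0.0007, 0.0007, 0.1003] len 0.1
```

>>> {"name": "jog_arm", "arguments": {"motion": [[[0, 0, 0], [-0.001, 0.0005, 0.025], 0.05], [[0, 0, 0], [-0.001, 0.0005, 0.06], 0.05], [[0, 0, 0], [-0.001, 0.0005, 0.09], 0.05], [[0, 0, 0], [-0.001, 0.0005, 0.1], 0.05], [[0, 0, 0], [-0.001, 0.0005, 0.1], 0.05]]}}

```text
time_s: 48.9
tcp_pos: [0.6542, -0.1497, 0.1392]
tool_rot: [-0.001, 0.769, 0.639, -0.0]
force: [0.9, 0.4, 0.1]
width: 0.566
```

```bash
python3 - <<'E'
from h import *
plan([(.655,-.1488,.14,1.385)])
s=snapshot('scene'); p=readout.state()["tcp_pos"]; save(s,'y2.png',(150,125,230,185),marks=proj(s,[p]))
E
```

```text
t 48.9 tcp [ 0.6542 -0.1497  0.1392] yaw 1.3861 F [0.9 0.4 0.1] w 0.0499 q [-0.26  0.35  1.72  0.    1.07 -0.08]
[-0.1, -0.0, 0.1] [0.001, 0.0007, -0.0008] len 0.001
```

View pics/y2.png

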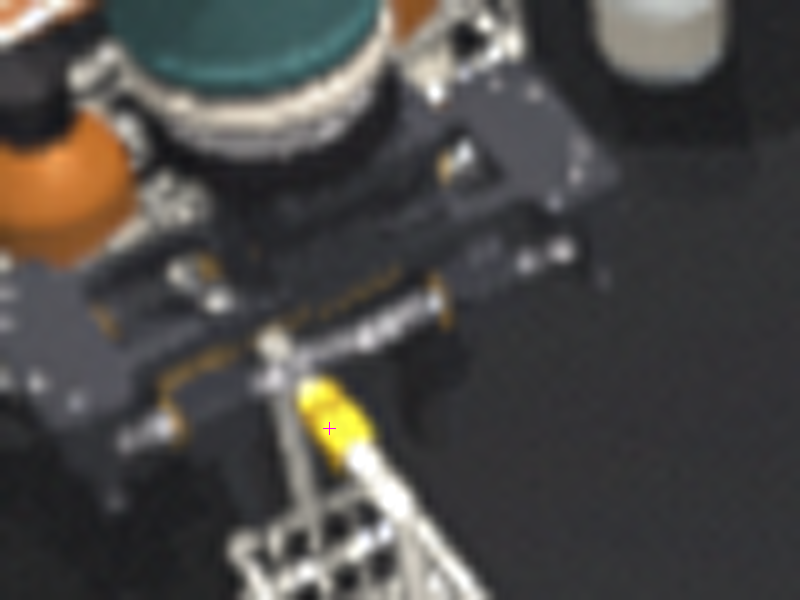

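Yellow sleeve at (183,168) is centred between the fingers. Close and lift.

>>> {"name": "jog_arm", "arguments": {"motion": [[[0, 0, 0], [0.001, 0, -0.001], 0.005], [[0, 0, 0], [0.001, 0, -0.001], 0.005], [[0, 0, 0], [0.001, 0, -0.001], 0.005], [[0, 0, 0], [0.001, 0, -0.001], 0.005], [[0, 0, 0], [0.001, 0, -0.001], 0.005]]}}

```text
time_s: 49.45
tcp_pos: [0.6553, -0.1497, 0.1406]
tool_rot: [0.0, 0.77, 0.639, 0.0]
force: [-1.7, 0.3, 3.8]
width: 0.146
```

>>> {"name": "jog_arm", "arguments": {"motion": [[[0, 0, 0], [0, 0, -0.02], 0.005], [[0, 0, 0], [0, 0, -0.05], 0.005], [[0, 0, 0], [0, 0, -0.08], 0.005], [[0, 0, 0], [0, 0, -0.11], 0.005], [[0, 0, 0], [0, 0, -0.125], 0.005], [[0, 0, 0], [0, 0, -0.125], 0.005]]}}

```text
time_s: 50.05
tcp_pos: [0.6566, -0.1501, 0.2682]
tool_rot: [0.002, 0.77, 0.639, 0.002]
force: [0.0, 0.0, -1.0]
width: 0.137
```

```bash
python3 - <<'E'
from h import *
plan([(*corner(-.18,-.4),.265,1.5258),(*corner(-.17,-.2657),.26,1.5258)])
E
```

```text
t 50.05 tcp [ 0.6566 -0.1501  0.2682] yaw 1.3852 F [ 0.  0. -1.] w 0.0121 q [-0.26  0.25  1.6   0.    1.29 -0.08]
[0.3, 0.0, -8.1] [0.0886, -0.188, 0.0022] len 0.208
[0.3, 0.0, -8.1] [0.223, -0.1969, 0.0071] len 0.298
```

>>> {"name": "jog_arm", "arguments": {"motion": [[[0, 0, 0], [0, -0.02, 0], 0.005], [[0, 0, -2], [0.01, -0.055, 0], 0.005], [[0, 0, -4], [0.025, -0.095, 0], 0.005], [[0, 0, -6], [0.045, -0.135, 0], 0.005], [[0, 0, -8.1], [0.07, -0.17, 0], 0.005], [[0, 0, -8.1], [0.105, -0.187, 0.003], 0.005], [[0, 0, -8.1], [0.145, -0.193, 0.005], 0.005], [[0, 0, -8.1], [0.185, -0.196, 0.005], 0.005]]}}

```text
time_s: 50.85
tcp_pos: [0.4944, 0.0694, 0.2577]
tool_rot: [-0.001, 0.723, 0.691, -0.001]
force: [0.9, 0.8, -2.0]
width: 0.146
```

>>> {"name": "jog_arm", "arguments": {"motion": [[[0, 0, 0], [0.025, 0, 0], 0.005], [[0, 0, 0], [0.037, 0, 0], 0.005], [[0, 0, 0], [0.037, 0, 0], 0.005], [[0, 0, 0], [0.037, 0, 0], 0.005], [[0, 0, 0], [0.037, 0, 0], 0.005]]}}

```text
time_s: 51.35
tcp_pos: [0.4982, 0.1041, 0.2597]
tool_rot: [-0.0, 0.723, 0.691, -0.001]
force: [0.1, -0.6, -2.6]
width: 0.14
```

```bash
python3 - <<'E'
from h import *
plan([(*corner(-.17,-.2657),.25,1.5258),(*corner(-.06,-.2657),.25,1.5258)])
s=snapshot('scene'); save(s,'y3.png',(200,130,380,265))
E
```

```text
t 51.35 tcp [0.4982 0.1041 0.2597] yaw 1.5254 F [ 0.1 -0.6 -2.6] w 0.0124 q [ 0.16 -0.05  1.95 -0.    1.25  0.2 ]
[-0.0, 0.0, -0.0] [0.0016, 0.006, 0.0097] len 0.012
[-0.0, 0.0, -0.0] [0.0016, 0.116, 0.0097] len 0.116
```

View pics/y3.png

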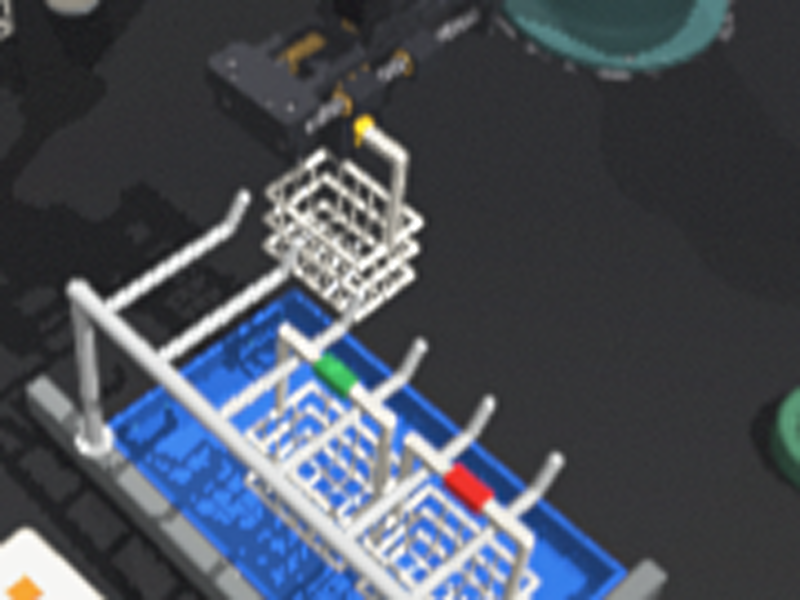

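>>> {"name": "jog_arm", "arguments": {"motion": [[[0, 0, 0], [0.0015, 0.01, 0.005], 0.005], [[0, 0, 0], [0.0015, 0.03, 0.009], 0.005], [[0, 0, 0], [0.0015, 0.055, 0.009], 0.005], [[0, 0, 0], [0.0015, 0.08, 0.009], 0.005], [[0, 0, 0], [0.0015, 0.105, 0.009], 0.005], [[0, 0, 0], [0.0015, 0.116, 0.009], 0.005], [[0, 0, 0], [0.0015, 0.116, 0.009], 0.005], [[0, 0, 0], [0.0015, 0.116, 0.009], 0.005]]}}

```text
time_s: 52.2
tcp_pos: [0.6137, 0.1014, 0.2507]
tool_rot: [-0.001, 0.723, 0.691, -0.001]
force: [0.5, -0.2, -1.2]
width: 0.141
```

```bash
python3 - <<'E'
from h import *
plan([(*corner(-.06,-.2657),.209,1.5258)])
s=snapshot('scene'); save(s,'y4.png',(200,130,380,265))
E
```

```text
t 52.2 tcp [0.6137 0.1014 0.2507] yaw 1.5261 F [ 0.5 -0.2 -1.2] w 0.0124 q [0.12 0.17 1.73 0.   1.24 0.17]
[-0.1, 0.0, 0.0] [-0.0009, 0.0006, 0.0417] len 0.042
```

View pics/y4.png

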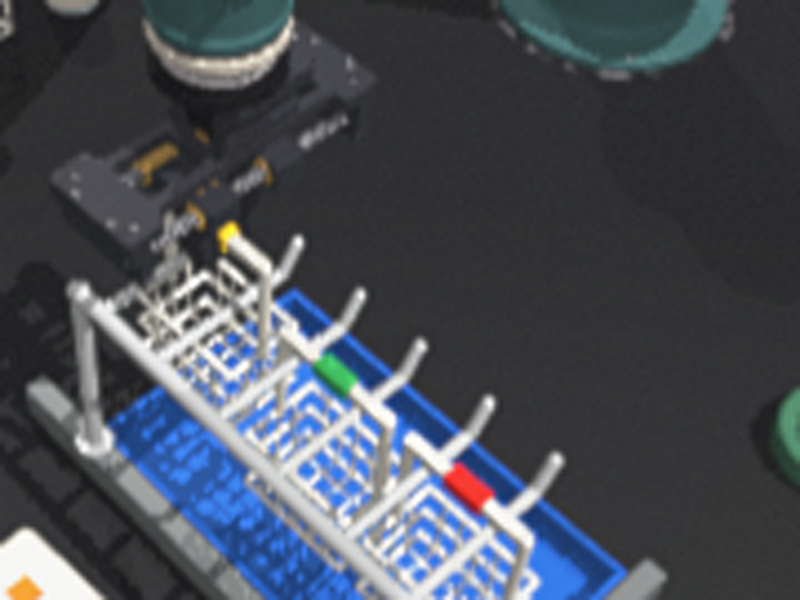

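>>> {"name": "jog_arm", "arguments": {"motion": [[[0, 0, 0], [0, 0, 0.01], 0.005], [[0, 0, 0], [0, 0, 0.022], 0.005], [[0, 0, 0], [0, 0, 0.034], 0.005], [[0, 0, 0], [0, 0, 0.039], 0.005], [[0, 0, 0], [0, 0, 0.041], 0.005], [[0, 0, 0], [0, 0, 0.042], 0.005], [[0, 0, 0], [0, 0, 0.043], 0.005], [[0, 0, 0], [0, 0, 0.043], 0.005]]}}

```text
time_s: 53.05
tcp_pos: [0.6146, 0.1017, 0.2087]
tool_rot: [0.0, 0.723, 0.691, 0.0]
force: [-0.7, 0.6, -0.8]
width: 0.143
```

>>> {"name": "jog_arm", "arguments": {"motion": [[[0, 0, 0], [0, 0, 0.001], 0.005], [[0, 0, 0], [0, 0, 0.001], 0.005]]}}

```text
time_s: 53.25
tcp_pos: [0.6148, 0.1018, 0.2083]
tool_rot: [0.0, 0.723, 0.691, 0.001]
force: [-0.2, 0.3, 2.9]
width: 0.143
```

Seated. Release and retreat.

>>> {"name": "jog_arm", "arguments": {"motion": [[[0, 0, 0], [0, 0, 0], 0.02], [[0, 0, 0], [0, 0, 0], 0.035], [[0, 0, 0], [0, 0, 0], 0.035], [[0, 0, 0], [0, 0, 0], 0.035], [[0, 0, 0], [0, 0, -0.015], 0.035], [[0, 0, 0], [0, 0, -0.04], 0.035], [[0, 0, 0], [0, 0, -0.07], 0.035], [[0, 0, 0], [0, -0.03, -0.09], 0.04]]}}

```text
time_s: 54.05
tcp_pos: [0.5871, 0.103, 0.3007]
tool_rot: [0.002, 0.723, 0.691, 0.002]
force: [-0.4, 0.7, 0.8]
width: 0.445
```

>>> {"name": "jog_arm", "arguments": {"motion": [[[0, 0, 0], [-0.03, -0.03, 0], 0.05], [[0, 0, 0], [-0.07, -0.06, 0], 0.05], [[0, 0, 0], [-0.11, -0.1, 0], 0.05], [[0, 0, 0], [-0.15, -0.13, 0], 0.05], [[0, 0, 0], [-0.19, -0.15, 0], 0.05], [[0, 0, 0], [-0.22, -0.15, 0], 0.05], [[0, 0, 0], [-0.22, -0.15, 0], 0.05], [[0, 0, 0], [-0.22, -0.15, 0], 0.05]]}}

```text
time_s: 54.85
tcp_pos: [0.4249, -0.1105, 0.2984]
tool_rot: [0.001, 0.723, 0.691, 0.001]
force: [1.3, -0.1, 0.3]
width: 0.569
```

```bash
python3 - <<'E'
from h import *
S=[snapshot(n) for n in ("top","scene")]
save(S[0],'ta.png',(150,90,290,195)); save(S[1],'sa.png'); b=baskets(S); trayfit(S[0]); trayfit(S[1])
for c in b:
  for r in b[c]:
    R=Ro.from_euler('z',-.045).as_matrix()[:2,:2]; print(c,(R.T@np.array(r[1:3])-[.669,.3937]).round(4), "hooks -.062 / -.0582 -.162 -.2657")
plan([])
E
```

```text
red [33.      0.6234  0.3091  0.2143 -0.0655 -0.0451  0.0462  0.6239  0.3082]
red [42.      0.6257  0.3088  0.2132 -0.0548 -0.048   0.0462  0.6245  0.3104]
yellow [ 4.100e+01  6.145e-01  1.011e-01  2.143e-01 -1.730e-02 -4.370e-02
  4.720e-02  6.152e-01  1.009e-01]
yellow [ 4.700e+01  6.156e-01  1.028e-01  2.125e-01 -1.256e-01 -4.540e-02
  4.720e-02  6.171e-01  1.034e-01]
green [36.      0.6195  0.2062  0.2135 -0.066  -0.0468  0.0442  0.6197  0.2047]
green [ 4.800e+01  6.202e-01  2.057e-01  2.131e-01 -3.220e-02 -4.650e-02
  4.740e-02  6.200e-01  2.067e-01]
tray corner-frame [-0.0928 -0.1596] [0.3208 0.1902] 89.54
[[-0.1891999989748001, -0.31929999589920044], [0.0010000000474974513, -0.3208000063896179], [0.003599999938160181, -0.0], [-0.186599999666214, 0.001500000013038516]]
tray corner-frame [-0.094  -0.1609] [0.3211 0.1937] 89.56
[[-0.19210000336170197, -0.3206999897956848], [0.0017000000225380063, -0.3222000002861023], [0.00419999985024333, -0.0010999999940395355], [-0.18960000574588776, 0.00039999998989515007]]
red [-0.0602 -0.0569] hooks -.062 / -.0582 -.162 -.2657
red [-0.0578 -0.0571] hooks -.062 / -.0582 -.162 -.2657
yellow [-0.0597 -0.2651] hooks -.062 / -.0582 -.162 -.2657
yellow [-0.0586 -0.2633] hooks -.062 / -.0582 -.162 -.2657
green [-0.0594 -0.1598] hooks -.062 / -.0582 -.162 -.2657
green [-0.0587 -0.1603] hooks -.062 / -.0582 -.162 -.2657
t 54.95 tcp [ 0.4252 -0.1095  0.2978] yaw 1.5271 F [ 0.3  0.1 -0.4] w 0.05 q [-0.31 -0.22  2.03  0.    1.34 -0.27]
```

View pics/sa.png

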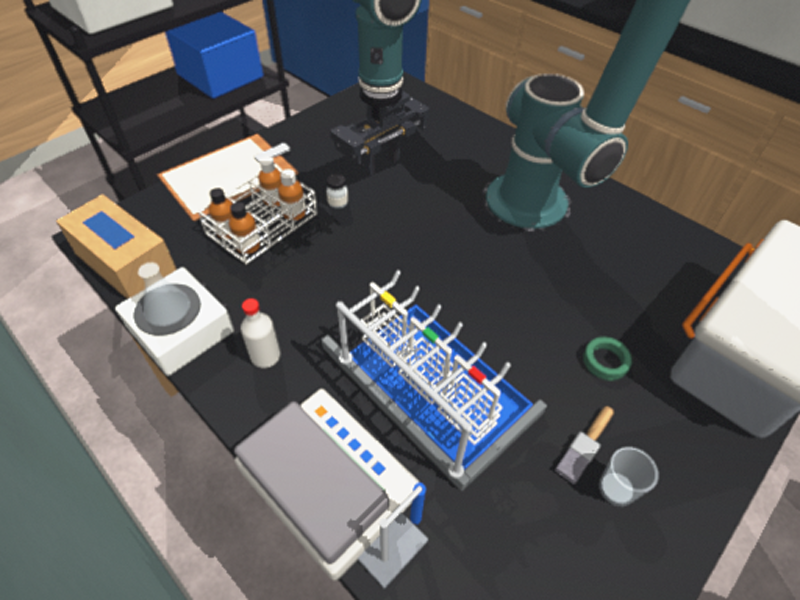

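View pics/ta.png

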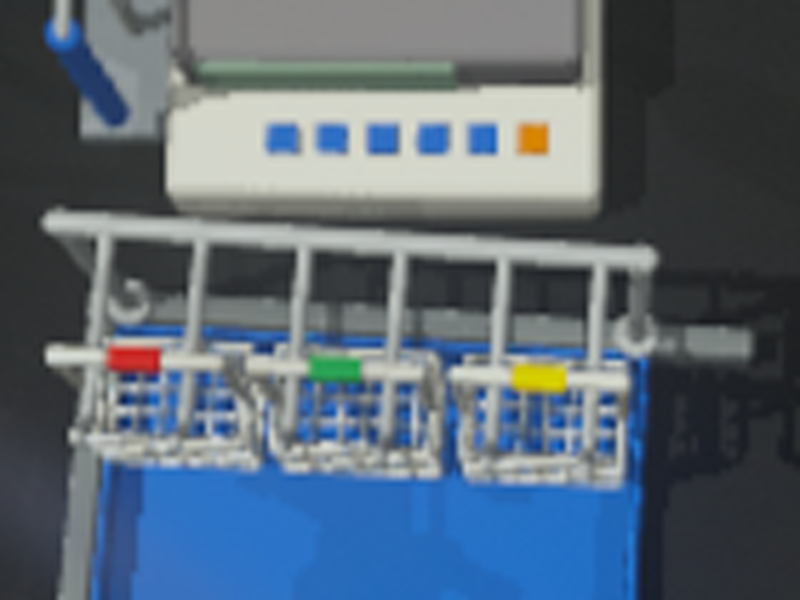

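All three hang within 3 mm of their hook centres, and the bottles stand in the rack. Let it settle for a second, check once more, hand in.

>>> {"name": "jog_arm", "arguments": {"motion": [[[0, 0, 0], [-0.02, 0, 0], 0.05], [[0, 0, 0], [-0.02, 0, 0], 0.05], [[0, 0, 0], [-0.02, 0, 0], 0.05], [[0, 0, 0], [-0.02, 0, 0], 0.05], [[0, 0, 0], [-0.02, 0, 0], 0.05], [[0, 0, 0], [-0.02, 0, 0], 0.05], [[0, 0, 0], [-0.02, 0, 0], 0.05], [[0, 0, 0], [-0.02, 0, 0], 0.05]]}}

```text
time_s: 55.75
tcp_pos: [0.4239, -0.13, 0.2973]
tool_rot: [-0.0, 0.722, 0.691, 0.0]
force: [0.1, -0.2, -1.2]
width: 0.569
```

```bash
python3 - <<'E'
from h import *
s=snapshot("scene"); X=cloud(s); h=cv2.cvtColor(s["frame"],cv2.COLOR_RGB2HSV); x,y,z=X[...,0],X[...,1],X[...,2]
m=(z>.115)&(z<.14)&(x>.43)&(x<.52)&(y>-.5)&(y<-.33)
k,l,st,ce=cv2.connectedComponentsWithStats(m.astype(np.uint8))
for i in range(1,k):
    if st[i,4]>15: P=X[l==i]; print("cap",st[i,4],((P.min(0)+P.max(0))/2).round(4),P.max(0).round(4))
baskets([s]); plan([])
print(order.hand_in())
E
```

```text
cap 64 [ 0.4785 -0.4597  0.125 ] [ 0.4948 -0.4407  0.1349]
cap 68 [ 0.4722 -0.382   0.1243] [ 0.4883 -0.3648  0.1332]
red [44.      0.6253  0.3089  0.2133 -0.0902 -0.0478  0.0469  0.6238  0.3104]
yellow [ 4.900e+01  6.154e-01  1.025e-01  2.120e-01  4.270e-02 -4.480e-02
  4.540e-02  6.165e-01  1.037e-01]
green [ 4.800e+01  6.202e-01  2.056e-01  2.131e-01 -3.590e-02 -4.670e-02
  4.660e-02  6.200e-01  2.072e-01]
t 55.8 tcp [ 0.4238 -0.1301  0.2973] yaw 1.5267 F [ 0.6 -0.4  1.1] w 0.0499 q [-0.35 -0.21  2.02  0.    1.33 -0.31]
the job is handed in; nothing more can be done
None
```

The job is done and was handed in at about 56 s of the 210 s allowed; no verdict was reported.

- **Bottles:** both amber bottles are upright in the two near rack cells. The last check found their caps about where they should be, at (0.479, -0.460) and (0.472, -0.382) at normal standing height.
- **Tray:** I pushed it flush against both kerbs before touching any basket. The last fits put its back and left edges within about 1–4 mm of my measured kerb lines, mostly slightly past them. That, and a leftover skew of up to about 0.5°, are about the size of the measurement error. The press forces had risen sharply on both sides, so I take it as flush.
- **Baskets:** red hangs on hook 1, green on hook 2 and yellow on hook 3. Each bar lies across both prongs, about 1–3 mm from the hook's middle, and the pictures show them released and level. The bar angle fits scattered by up to about 0.1 rad, because the prongs get into the fit.
- **Disturbance:** the green basket was knocked about 3 cm aside during the bottle work, so I measured it again before gripping it.

I did not re-measure the things to be left alone, but the pictures after the last basket was hung show no visible change in them.

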